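# Draw the tasting-jar tray up to its stop and top it up

### The job

On the market stall, hook a fingertip behind the far lip of the wooden jar tray and drag it towards you, square between the cheeks of its dock, until it bears firmly on the sprung stop bar: push on with about 10 N (at least 6 N) for a moment and never 18 N, since the bar is delicate. Let go of the tray so that it stays resting against the bar, then gently stand the loose small jar upright in the tray's empty pocket. Keep the tray flat on the counter and leave the stock jars in it, the oil bottle, the honey pot and the wooden spoon as they are.

Things in the scene. Friction and masses are not known exactly. Their poses are not given: they have to be found in the camera images.
- tray: Loose open tray of pale wood, 70 (x) x 188 (y) x 32 mm high, 0.6 to 0.8 kg with its two stock jars (about 2 to 4 N to drag). Origin: centre of its underside; x points to its far long wall, y along the pockets, z up. Walls 8 mm, floor 5 mm thick. Three 54 x 54 mm pockets at y = -59 (stock jar), 0 (stock jar), +59 mm (empty), with dividers 27 mm high. Its jars' tops stand 67 mm above the counter.
- tray_lip (a point): Middle of the top edge of the tray's far wall: x = +31 mm, z = 32 mm in the tray frame; the wall's outer face lies 4 mm further in +x and is flat and free down to the counter.
- tray_pocket (a point): Centre of the floor of the tray's empty pocket (x = 0, y = +59, z = 5 mm in the tray frame).
- dock: Fixed dark wood dock on the counter. Origin on the counter, midway between its cheeks; x points out of its open mouth, away from the robot. Cheeks 30 mm high, inner faces at y = +-100 mm (6 mm to spare beside the tray), from x = -50 to +43 mm, then flaring out to x = 77 mm. A tray at home has its axes along the dock's and its origin at dock x = 17 to 47 mm, by the stop's setting.
- stop: Stop at the dock's near end, same origin and axes: a fixed batten (x -50 to -32 mm, 30 mm high) carrying a sprung bar with a black rubber face, 150 mm wide, 6 to 26 mm up, looking to +x. The bar's setting varies and is not measured: its free face is at x = -12 to +12 mm, found by feel. It gives 6 mm at 3 N/mm (1 N at first, 19 N all in), then is hard. Drag friction adds to this.
- jar_center (a point): Centre (half-way up) of the loose small jar to be put in the tray: amber glass with a flat brass lid, an upright cylinder 48 mm in diameter, 62 mm high, 0.13 kg, standing on the counter. Gripped within its top 25 mm the fingertips stay above the tray's walls. z up.
- stock_mid_center (a point): Centre of the stock jar in the tray's middle pocket, same make as the loose jar.
- stock_right_center (a point): Centre of the stock jar in the tray's pocket at y = -59 mm, same make.
- oil_bottle_center (a point): Bystander: centre of a green oil bottle, 48 mm in diameter, 120 mm high, standing near the loose jar.
- honey_pot_center (a point): Bystander: centre of a wide honey pot, 84 mm in diameter, 85 mm high.
- scoop: Bystander: wooden spoon lying on the counter, about 200 mm long; origin about its middle, along its x axis.
Not all that is in view belongs to the job. Several things have the shape of the tray; the one meant has the colours described above.

How it is judged:
By the outcome, as a careful person would: the job done as asked, in the order asked, and still so for the second after the job is handed in, with the robot touching nothing.
It also fails if it takes over 72 s, if anything falls off the work surface, if the arm or the gripper's body presses on something with over 40 N, if the wrist force passes 120 N, or if a joint passes its speed limit or range.

### The arm

A 6-joint arm with a two-finger parallel gripper is mounted at the origin on the work surface. World frame = base frame: x ahead of the robot, y to its left, z up, the work surface at z = 0. Lengths are in mm, angles in rad, forces in N, time in s.
With the tool pointing down it reaches from about 350 to 925 mm from the base axis. Payload 6.4 kg.
Tool frame: the origin (TCP) lies on the centre line of the jaws, within the pads' length; the fingertips stand 19 mm ahead of it and the grasp point (between the pads) is the TCP (arm.tips_ahead is the distance from the TCP to the fingertips, in mm); z points along the fingers, x is the direction in which the jaws open and shut, and the axes are right-handed (so a half turn about z gives the same grasp; the last joint's range is limited). The gripper opens to 85 mm and grips with 20 to 120 N. Pads are 22 mm wide; open, the fingers measure 114 mm over their backs; the gripper's body (76 mm by 85 mm) begins 54 mm behind the grasp point. The pads swing forward as they close: fully open they stand 13 mm farther back than shut.
Start: joints at [-1.517, 0.245, 1.558, -0, 1.339, -0.174], TCP at [146.797, -633.218, 250.29] pointing down, gripper open.
Joint ranges: [-3.13, 3.13], [-1.02, 2.26], [0.13, 2.54], [-0.95, 4.09], [0.21, 2.88], [-2.74, 2.74]. Speed limits (rad/s): [2.57, 2.57, 3.14, 3.14, 3.14, 3.14].

### API

Orientations are given as a 3x3 rotation matrix whose columns are the frame's x, y, z axes.
In Python, from plant import arm, optics gives the robot as it stands. The module is installed in compiled form; this text tells all that it offers.
- The arm moves only by the tool carry_out, never from a script. Its argument "targets" is a list of rows, each an object with "jaw": the finger opening in mm, from 0 to 85.4; "dp": the shift along the world's x, y, z scaled (see below), a list of three; "dr": the turn, a rotation vector about the world's x, y, z scaled (see below), a list of three. In form: [{"jaw": jaw, "dp": [tx, ty, tz], "dr": [ax, ay, az]}, ...]. A call has 1 to 20 rows; each row shifts and turns the commanded pose from where the row before left it; what a row does not reach is not made up. The controller multiplies each number of a shift by 250 mm and each number of a turn by 45 degrees. A row lasts 1/8 s, in which the tool goes at most 62.5 mm and 10.7 degrees, less where a joint would pass 70% of its speed; a pose out of reach is approached as far as the arm can. A call with a number of a shift or a turn outside -1 to 1 is refused whole. A call with a gripper value outside its range is refused whole. The fingers move at their own pace and stop on an object; the grip force is fixed at half the most. Time passes only in rows, so rows that do not move let the fingers close. It gives the time, the measured TCP pose, the force and the opening at its end, in the units of the state.
- arm.get_obs(): the state, without advancing time (a new reading comes with each control period).
- optics.get_image(name): name is "side" or "top" or "wrist"; returns the picture (384x512x3 uint8, red, green, blue); there is no depth.
- optics.camera_info(name): a dict with "K" (3x3 intrinsics, pixels), "k1" (the pictures are not rectified: a ray, as slopes to the right and down, at radius r is drawn at 1 + k1 r^2 times it, then the intrinsics apply), "rvec" (rotation vector, rad) and "tvec" (3), from world to camera coordinates, as OpenCV has them. Camera axes: x right, y down, z forward; pixel columns grow to the right and rows downward; lengths in mm; the calibration is good to about 2 mm. A picture is of the moment at which its call begins: read the wrist's pose just before it. camera_info takes no time and is no camera call; for the wrist camera it gives the pose at the moment of the call.
- arm.close_job(): hands the job in, once; it reports no verdict.
The state is a dict: "t": time; "joint_pos": joint angles; "qd": joint speeds; "joint_efforts": joint torques, N m; "ee_pos": TCP position; "ee_rot": TCP orientation; "force": force on the tool from outside, world axes, zero at the start; "torque": the same for the moment, N m; "finger_gap": finger opening in mm.
Only numpy, scipy, OpenCV 4.12 (cv2) and the standard library are available. Lean on these libraries where they do the work, as an engineer would, in place of code of your own. Each camera call takes 0.05 s, during which the arm holds its last target.

## Working session

There is one attempt and no reset: what is moved stays moved. The work goes in short steps, Python scripts to look and compute and a tool call to move; the robot and the scene stay as the last step left them, time stands still between calls to the robot, and variables do not carry over. Pictures are saved under pics/ and viewed, and the job is handed in when it is done.

Besides the shell and the picture viewer there is one more tool, called after "Emit:" by a JSON object that holds its "method" and its "body". carry_out: Moves the arm, as the interface text tells. Its arguments: {"type":"object","properties":{"targets":{"type":"array"}},"required":["targets"]}

```bash
mkdir -p pics
python3 - <<'E'
from plant import arm, optics
import cv2
o=arm.get_obs()
print({k:(v if not hasattr(v,'round') else v) for k,v in o.items()})
for n in ("side","top","wrist"):
    i=optics.camera_info(n); print(n,i)
    im=optics.get_image(n); cv2.imwrite(f"pics/{n}0.png",im[:,:,::-1])
E
```

```text
{'t': 0.0, 'joint_pos': array([-1.51711581e+00,  2.45829014e-01,  1.55903993e+00,  2.29179774e-05,
        1.33869452e+00, -1.74125025e-01]), 'qd': array([ 8.74753942e-05, -1.72030505e-04,  3.03119401e-04,  4.74278969e-05,
       -1.25615870e-05, -1.33744540e-03]), 'joint_efforts': array([ 1.31337089e-03, -4.29503632e+01, -3.26127398e+01, -1.64394251e-04,
        5.19340363e-03, -9.49657931e-06]), 'ee_pos': array([ 146.76241241, -632.67028688,  249.15680117]), 'ee_rot': array([[ 2.25835073e-01, -9.74165547e-01, -8.34716738e-05],
       [-9.74163625e-01, -2.25834796e-01,  1.96916177e-03],
       [-1.93714036e-03, -3.63390723e-04, -9.99998058e-01]]), 'force': array([-0.12604049,  1.08946735,  0.06262731]), 'torque': array([ 0.01404707, -0.01785681, -0.03093453]), 'finger_gap': 85.23643105866525}
side {'K': array([[353.55477218,   0.        , 255.69899809],
       [  0.        , 353.55477218, 190.99619776],
       [  0.        ,   0.        ,   1.        ]]), 'k1': -0.0912551458064515, 'rvec': array([ 0.88802297, -2.35413078,  1.25799475]), 'tvec': array([329.86345143, 244.21734709, 750.59463521])}
top {'K': array([[455.59498573,   0.        , 254.72022348],
       [  0.        , 455.59498573, 183.59423551],
       [  0.        ,   0.        ,   1.        ]]), 'k1': -0.05189745402577012, 'rvec': array([ 2.16651989, -2.15308927,  0.08393192]), 'tvec': array([ -29.95881711,  484.85270963, 1464.32753908])}
wrist {'K': array([[340.49399237,   0.        , 256.13425431],
       [  0.        , 340.49399237, 197.27000137],
       [  0.        ,   0.        ,   1.        ]]), 'k1': -0.1038149799316902, 'rvec': array([-2.26742683,  1.80199514,  0.27201322]), 'tvec': array([-650.00537556,  -38.65014244,  378.93784157])}
```

View pics/top0.png

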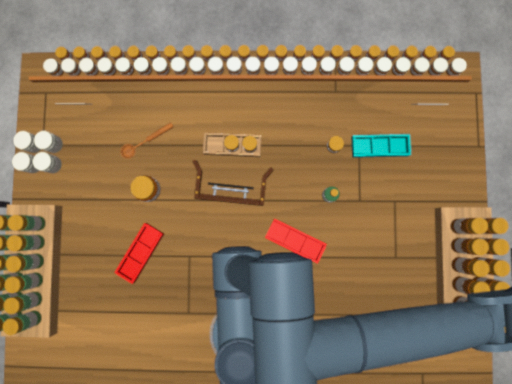

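View pics/side0.png

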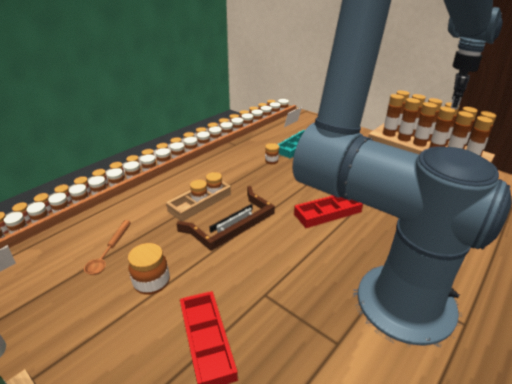

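View pics/wrist0.png

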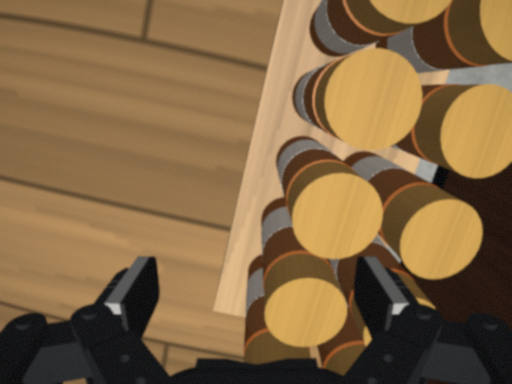

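The top view shows the pale tray at (232,144) with its empty pocket on the left (+y). The dock is at (233,188), the loose jar at (336,143), the oil bottle at (332,194), the honey pot at (143,187) and the spoon at (147,140). The start wrist view shows only a side rack.

```bash
cat > h.py <<'E'
import numpy as np, cv2
from scipy.spatial.transform import Rotation as R
def ray(i,uv):
    d=np.array([0,0,0,0,0],float); d[0]=i["k1"]
    p=cv2.undistortPoints(np.array(uv,float).reshape(-1,1,2),i["K"],np.array([i["k1"],0,0,0,0.])).reshape(-1,2)
    Rm=cv2.Rodrigues(np.array(i["rvec"]))[0]; t=np.array(i["tvec"])
    c=-Rm.T@t
    D=np.c_[p,np.ones(len(p))]@Rm
    return c,D/np.linalg.norm(D,axis=1)[:,None]
def plane(i,uv,z):
    c,D=ray(i,uv); return c+D*((z-c[2])/D[:,2])[:,None]
def cross(rays):
    A=np.zeros((3,3));b=np.zeros(3)
    for c,d in rays:
        P=np.eye(3)-np.outer(d,d);A+=P;b+=P@c
    x=np.linalg.solve(A,b)
    return x,[np.linalg.norm((np.eye(3)-np.outer(d,d))@(x-c)) for c,d in rays]
def proj(i,X):
    return cv2.projectPoints(np.array(X,float).reshape(-1,1,3),np.array(i["rvec"]),np.array(i["tvec"]),i["K"],np.array([i["k1"],0,0,0,0.]))[0].reshape(-1,2)
E
python3 - <<'E'
from h import *
from plant import optics
i=optics.camera_info("top")
for n,uv,z in [("trayctr",(232,144),32),("dockL",(195,200),30),("dockR",(265,203),30),("jar",(336,143),62),("bottle",(334,193),120),("honey",(143,187),85),("spoon",(147,140),5),("stock",(250,143),67)]:
    print(n,plane(i,[uv],z).round(0))
w=optics.camera_info("wrist"); c,_=ray(w,[(256,192)]); print("wristcam",c)
im=cv2.imread("pics/top0.png")
cv2.imwrite("pics/topc.png",cv2.resize(im[110:220,110:350],None,fx=3.3,fy=3.3,interpolation=cv2.INTER_CUBIC))
E
```

```text
trayctr [[614.  48.  32.]]
dockL [[430. 167.  30.]]
dockR [[421. -61.  30.]]
jar [[ 613. -287.   62.]]
bottle [[ 448. -270.  120.]]
honey [[466. 324.  85.]]
spoon [[633. 338.   5.]]
stock [[611. -12.  67.]]
wristcam [ 219.27726835 -616.86366271  373.02940708]
```

View pics/topc.png

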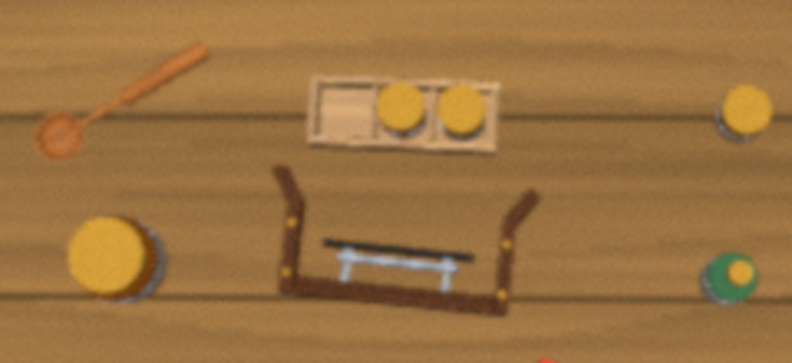

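Emit:
{"method": "carry_out", "body": {"targets": [{"jaw": 40,"dp": [0.083,0.17,0.01],"dr": [0,0,-0.025]},{"jaw": 40,"dp": [0.083,0.17,0.01],"dr": [0,0,-0.025]},{"jaw": 40,"dp": [0.083,0.17,0.01],"dr": [0,0,-0.025]},{"jaw": 40,"dp": [0.083,0.17,0.01],"dr": [0,0,-0.025]},{"jaw": 40,"dp": [0.083,0.17,0.01],"dr": [0,0,-0.025]},{"jaw": 40,"dp": [0.083,0.17,0.01],"dr": [0,0,-0.025]},{"jaw": 40,"dp": [0.083,0.17,0.01],"dr": [0,0,-0.025]},{"jaw": 40,"dp": [0.083,0.17,0.01],"dr": [0,0,-0.025]},{"jaw": 40,"dp": [0.083,0.17,0.01],"dr": [0,0,-0.025]},{"jaw": 40,"dp": [0.083,0.17,0.01],"dr": [0,0,-0.025]},{"jaw": 40,"dp": [0.083,0.17,0.01],"dr": [0,0,-0.025]},{"jaw": 40,"dp": [0.083,0.17,0.01],"dr": [0,0,-0.025]},{"jaw": 40,"dp": [0.083,0.17,0.01],"dr": [0,0,-0.025]},{"jaw": 40,"dp": [0.083,0.17,0.01],"dr": [0,0,-0.025]},{"jaw": 40,"dp": [0.083,0.17,0.01],"dr": [0,0,-0.025]},{"jaw": 40,"dp": [0.083,0.17,0.01],"dr": [0,0,-0.025]},{"jaw": 40,"dp": [0,0,0],"dr": [0,0,0]},{"jaw": 40,"dp": [0,0,0],"dr": [0,0,0]}]}}

```text
t: 2.4
ee_pos: [478.5, 46.7, 289.9]
ee_rot: [[-0.086, -0.996, -0.001], [-0.996, 0.086, -0.0], [0.0, 0.001, -1.0]]
force: [0.3, -0.6, 0.2]
finger_gap: 39.7
```

```bash
cat > snap.py <<'E'
import sys,pickle,numpy as np,cv2
from plant import arm,optics
np.set_printoptions(precision=3,suppress=True)
n=sys.argv[1]
o=arm.get_obs(); i=optics.camera_info("wrist"); im=optics.get_image("wrist")
cv2.imwrite(f"pics/{n}.png",im[:,:,::-1]); cv2.imwrite(f"pics/{n}_b.png",cv2.resize(im[:,:,::-1],(800,600),interpolation=cv2.INTER_CUBIC))
pickle.dump((i,o),open(f"pics/{n}.pkl","wb"))
print(o["t"],o["ee_pos"],o["force"],o["joint_pos"],o["finger_gap"]);print(o["ee_rot"])
E
python3 snap.py w1
```

```text
2.4 [478.482  46.673 289.888] [ 0.305 -0.626  0.206] [-0.139 -0.197  1.935 -0.     1.404  1.518] 39.726019651942295
[[-0.086 -0.996 -0.001]
 [-0.996  0.086 -0.   ]
 [ 0.     0.001 -1.   ]]
```

View pics/w1_b.png

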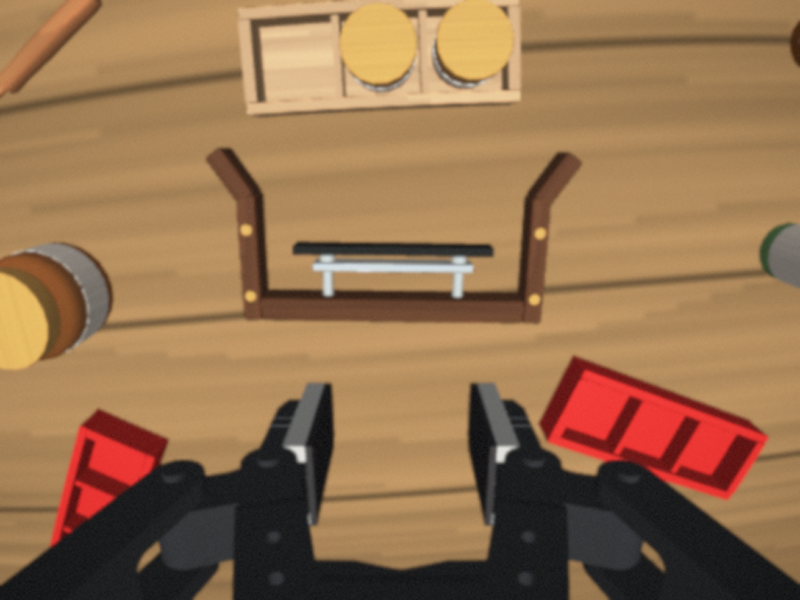

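The wrist view (800x600) shows the tray at the top with its near corners at about (250,112) and (520,100). The dock's batten runs from (247,318) to (540,320) and the black bar from (295,250) to (492,252). I'll move forward for a second view with parallax.

Emit:
{"method": "carry_out", "body": {"targets": [{"jaw": 40,"dp": [0.1,0,0],"dr": [0,0,0]},{"jaw": 40,"dp": [0.16,0,0],"dr": [0,0,0]},{"jaw": 40,"dp": [0.1,0,0],"dr": [0,0,0]},{"jaw": 40,"dp": [0,0,0],"dr": [0,0,0]},{"jaw": 40,"dp": [0,0,0],"dr": [0,0,0]}]}}

```text
t: 3.08
ee_pos: [568.0, 46.1, 290.1]
ee_rot: [[-0.087, -0.996, -0.001], [-0.996, 0.087, 0.0], [0.0, 0.001, -1.0]]
force: [0.4, -0.0, -0.4]
finger_gap: 40.0
```

```bash
python3 snap.py w2
```

```text
3.075 [567.96  46.08 290.09] [ 0.389 -0.028 -0.407] [-0.118  0.027  1.726 -0.     1.39   1.54 ] 39.95414043322286
[[-0.087 -0.996 -0.001]
 [-0.996  0.087  0.   ]
 [ 0.     0.001 -1.   ]]
```

View pics/w2_b.png

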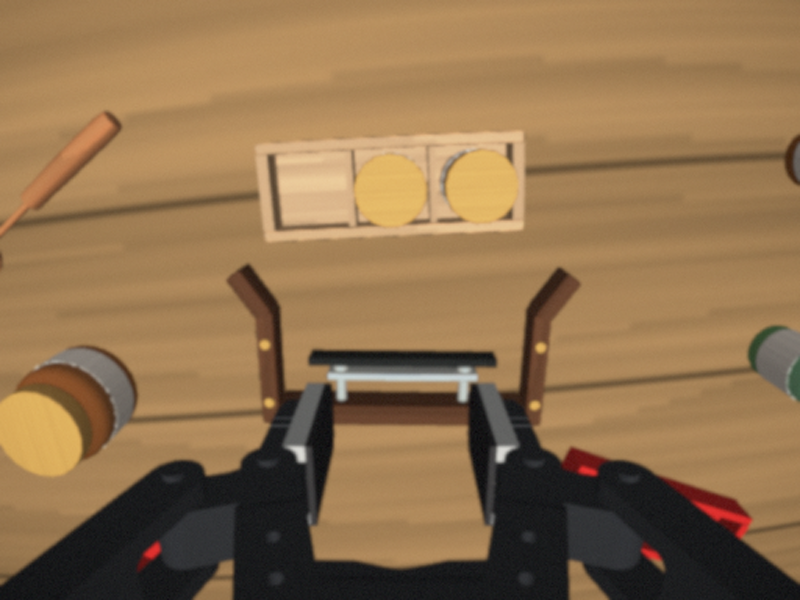

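In this view the tray is fully visible, with corners at about (258,146), (523,133), (523,230) and (265,240), along with the whole dock mouth and bar. I'll zoom in for the corners.

Run:
```python
import cv2
a=cv2.imread("pics/w2.png")[70:165,155:345]; b=cv2.imread("pics/w1.png")[85:215,125:380]
cv2.imwrite("pics/c2.png",cv2.resize(a,None,fx=4,fy=4,interpolation=cv2.INTER_CUBIC))
cv2.imwrite("pics/c1.png",cv2.resize(b,None,fx=3,fy=3,interpolation=cv2.INTER_CUBIC))
```

```text
(no output)
```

View pics/c2.png

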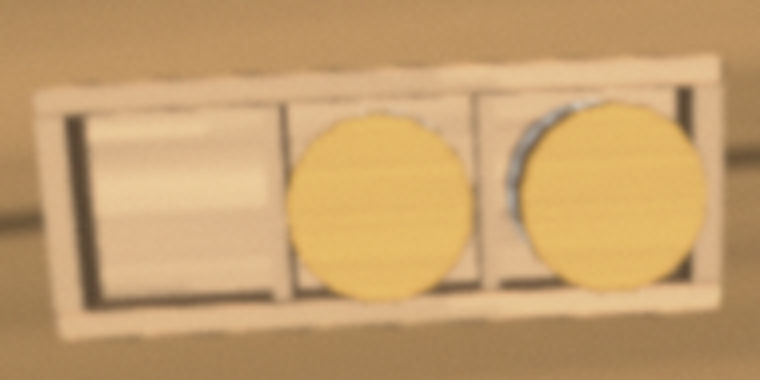

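View pics/c1.png

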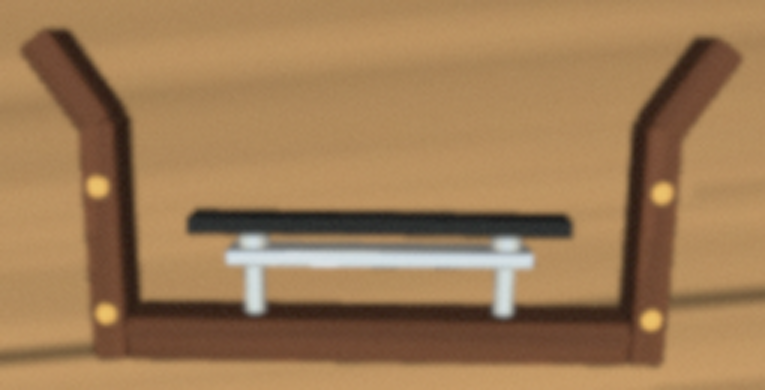

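Run:
```python
from h import *
import pickle
np.set_printoptions(precision=1,suppress=True)
i1=pickle.load(open("pics/w1.pkl","rb"))[0]; i2=pickle.load(open("pics/w2.pkl","rb"))[0]
print(ray(i2,[(256,192)])[0])
f=lambda p,s,ox,oy:[((x+.5)/s-.5+ox,(y+.5)/s-.5+oy) for x,y in p]
T=plane(i2,f([(35,93),(720,57),(719,306),(60,338)],4,155,70),32)
print("tray corners\n",T, "sides",[np.linalg.norm(T[k]-T[(k+1)%4]) for k in range(4)],"ctr",T.mean(0))
print("tray y-axis ang",[np.degrees(np.arctan2(*(T[a]-T[b])[:2])) for a,b in((0,1),(3,2))])
D=plane(i1,f([(97,187),(105,314),(662,193),(651,320),(128,318),(632,320),(95,357),(662,362),(117,130),(648,130)],3,125,85),30)
print("dock\n",D)
for a,b in((0,2),(1,3),(4,5),(6,7),(8,9)): print("w",np.linalg.norm(D[a]-D[b]),"mid",(D[a]+D[b])/2,"ang y",np.degrees(np.arctan2(*(D[a]-D[b])[:2])))
B=plane(i1,f([(192,212),(571,217)],3,125,85),26); print("bar",B,np.linalg.norm(B[0]-B[1]),B.mean(0),np.degrees(np.arctan2(*(B[0]-B[1])[:2])))
# parallax heights: tray near corners and dock screws in both views
p=lambda x,y:((x+.5)*.64-.5,(y+.5)*.64-.5)
for n,a,b in[("nearR",p(519,102),f([(719,306)],4,155,70)[0]),("nearL",p(250,113),f([(60,338)],4,155,70)[0]),("dockscrewL",f([(97,187)],3,125,85)[0],p(264.5,345)),("screwR",f([(662,193)],3,125,85)[0],p(540,348)),("midlid",p(379,43),p(391,190)),("rightlid",p(475,39),p(482,185))]:
    c1,d1=ray(i1,[a]);c2,d2=ray(i2,[b]);print(n,*cross([(c1,d1[0]),(c2,d2[0])]))
```

```text
[642.2  38.7 413.6]
tray corners
 [[652.3 139.   32. ]
 [645.2 -47.   32. ]
 [577.4 -44.6  32. ]
 [584.7 142.3  32. ]] sides [np.float64(186.12625205072175), np.float64(67.91488966337972), np.float64(187.0406292827342), np.float64(67.68510370522802)] ctr [614.9  47.4  32. ]
tray y-axis ang [np.float64(2.1814242096020995), np.float64(2.2530225784585056)]
dock
 [[504.3 156.6  30. ]
 [454.4 161.8  30. ]
 [483.4 -57.   30. ]
 [433.4 -52.   30. ]
 [452.  152.9  30. ]
 [434.1 -44.4  30. ]
 [437.2 168.8  30. ]
 [415.6 -56.2  30. ]
 [524.8 145.6  30. ]
 [507.6 -52.1  30. ]]
w 214.58623489860224 mid [493.9  49.8  30. ] ang y 5.5829564465598365
w 214.76521458106973 mid [443.9  54.9  30. ] ang y 5.610382478564102
w 198.131356077645 mid [443.   54.2  30. ] ang y 5.191408339332696
w 226.06428158329922 mid [426.4  56.3  30. ] ang y 5.481810230659537
w 198.42729727299172 mid [516.2  46.7  30. ] ang y 4.970723120324063
bar [[490.8 122.5  26. ]
 [476.2 -22.5  26. ]] 145.75909424053674 [483.5  50.   26. ] 5.729364938464226
nearR [576.1 -46.1  24.4] [np.float64(0.19218858298515387), np.float64(0.1921885829851423)]
nearL [584.7 141.3  32. ] [np.float64(0.9863252830971837), np.float64(0.9863252830971836)]
dockscrewL [504.5 156.2  31.2] [np.float64(0.001332402975308626), np.float64(0.0013324029752886319)]
screwR [484.  -56.   33.3] [np.float64(0.17939161045602028), np.float64(0.17939161045606355)]
midlid [615.2  46.9  64.7] [np.float64(0.06672278267167733), np.float64(0.06672278267166615)]
rightlid [613.2 -12.1  62.4] [np.float64(0.08111421896113165), np.float64(0.08111421896114239)]
```

Emit:
{"method": "carry_out", "body": {"targets": [{"jaw": 40,"dp": [0.14,-0.01,0],"dr": [0,0,0.031]},{"jaw": 40,"dp": [0.14,-0.01,-0.05],"dr": [0,0,0.031]},{"jaw": 40,"dp": [0.14,-0.012,-0.1],"dr": [0,0,0]},{"jaw": 40,"dp": [0,0,-0.15],"dr": [0,0,0]},{"jaw": 40,"dp": [0,0,-0.15],"dr": [0,0,0]},{"jaw": 40,"dp": [0,0,-0.15],"dr": [0,0,0]},{"jaw": 40,"dp": [0,0,-0.1],"dr": [0,0,0]},{"jaw": 40,"dp": [0,0,-0.06],"dr": [0,0,0]},{"jaw": 40,"dp": [0,0,0],"dr": [0,0,0]},{"jaw": 40,"dp": [0,0,0],"dr": [0,0,0]}]}}

```text
t: 4.38
ee_pos: [674.6, 38.6, 102.0]
ee_rot: [[-0.038, -0.999, 0.003], [-0.999, 0.038, -0.0], [0.0, -0.003, -1.0]]
force: [-0.9, 0.5, -0.6]
finger_gap: 40.1
```

```bash
python3 snap.py w3; python3 -c "
import cv2
from plant import optics
cv2.imwrite('pics/s3.png',cv2.resize(optics.get_image('side')[130:270,100:340,::-1],None,fx=3.3,fy=3.3,interpolation=cv2.INTER_CUBIC))"
```

```text
4.375 [674.628  38.649 101.974] [-0.909  0.49  -0.59 ] [-0.11   0.459  1.574 -0.     1.106  1.498] 40.06029142253266
[[-0.038 -0.999  0.003]
 [-0.999  0.038 -0.   ]
 [ 0.    -0.003 -1.   ]]
```

View pics/w3_b.png

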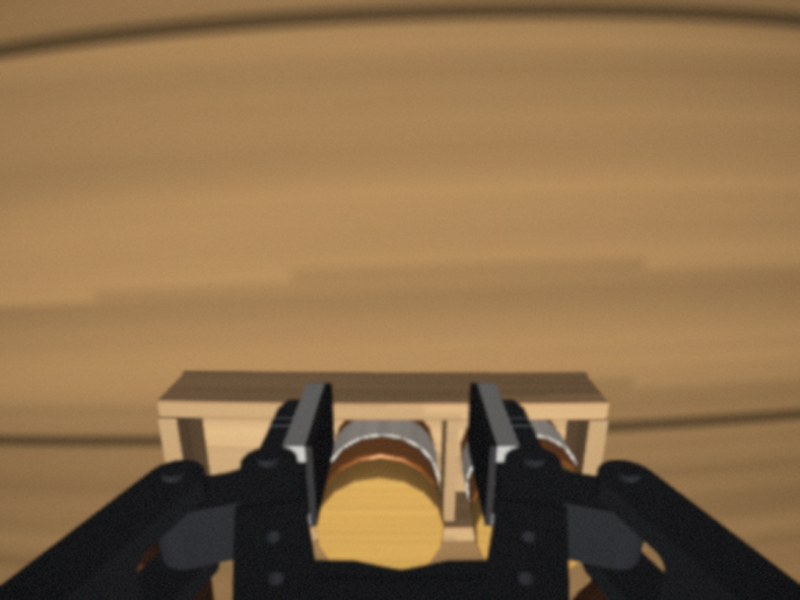

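View pics/s3.png

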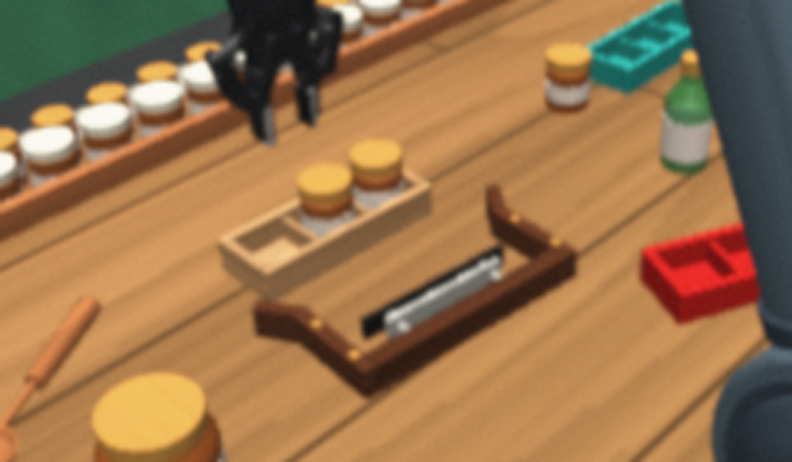

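The jaws are square to the tray's far wall and about 14 mm beyond it. Next I'll go down.

Emit:
{"method": "carry_out", "body": {"targets": [{"jaw": 40,"dp": [0,0,-0.1],"dr": [0,0,0]},{"jaw": 40,"dp": [0,0,-0.1],"dr": [0,0,0]},{"jaw": 40,"dp": [0,0,-0.06],"dr": [0,0,0]},{"jaw": 40,"dp": [0,0,-0.036],"dr": [0,0,0]},{"jaw": 40,"dp": [0,0,0],"dr": [0,0,0]},{"jaw": 40,"dp": [0,0,0],"dr": [0,0,0]}]}}

```text
t: 5.22
ee_pos: [674.6, 38.7, 27.4]
ee_rot: [[-0.038, -0.999, 0.002], [-0.999, 0.038, -0.0], [0.0, -0.002, -1.0]]
force: [-0.1, 1.0, -0.6]
finger_gap: 40.2
```

```bash
python3 snap.py w4; python3 -c "
import cv2
from plant import optics
cv2.imwrite('pics/s4.png',cv2.resize(optics.get_image('side')[130:270,100:340,::-1],None,fx=3.3,fy=3.3,interpolation=cv2.INTER_CUBIC))"
```

```text
5.225 [674.598  38.706  27.38 ] [-0.121  1.05  -0.568] [-0.11   0.565  1.582  0.     0.993  1.498] 40.178750070133816
[[-0.038 -0.999  0.002]
 [-0.999  0.038 -0.   ]
 [ 0.    -0.002 -1.   ]]
```

View pics/w4_b.png

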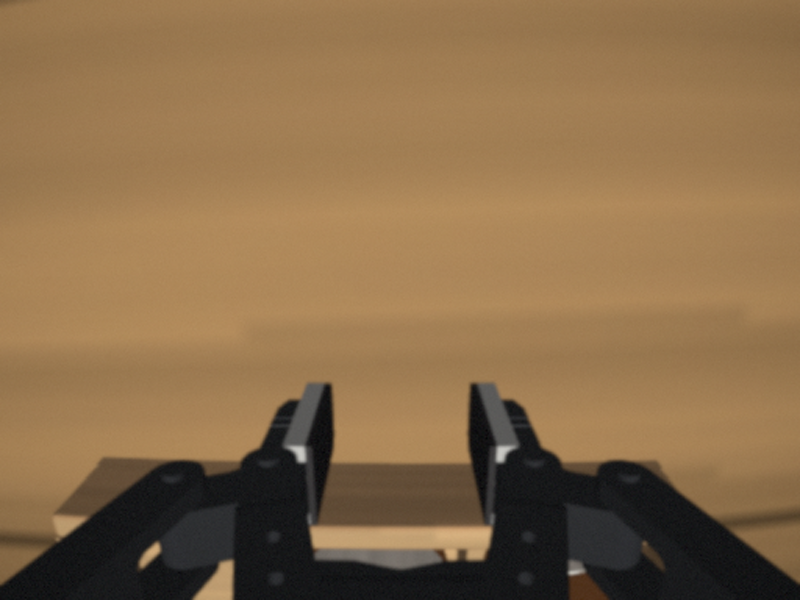

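View pics/s4.png

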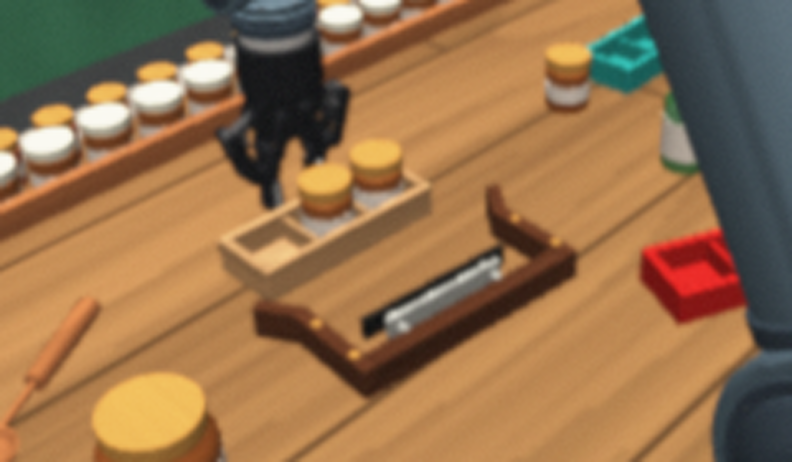

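Emit:
{"method": "carry_out", "body": {"targets": [{"jaw": 40,"dp": [-0.02,0,0],"dr": [0,0,0]},{"jaw": 40,"dp": [-0.02,0,0],"dr": [0,0,0]},{"jaw": 40,"dp": [-0.012,0,0],"dr": [0,0,0]},{"jaw": 40,"dp": [-0.012,0,0],"dr": [0,0,0]},{"jaw": 40,"dp": [-0.012,0,0],"dr": [0,0,0]},{"jaw": 40,"dp": [-0.012,0,0],"dr": [0,0,0]}]}}

```text
t: 6.08
ee_pos: [651.9, 38.8, 26.4]
ee_rot: [[-0.038, -0.999, 0.001], [-0.999, 0.038, -0.0], [0.0, -0.001, -1.0]]
force: [2.1, -0.3, -1.0]
finger_gap: 39.9
```

Emit:
{"method": "carry_out", "body": {"targets": [{"jaw": 40,"dp": [-0.016,0,0],"dr": [0,0,-0.009]},{"jaw": 40,"dp": [-0.02,0,0],"dr": [0,0,-0.009]},{"jaw": 40,"dp": [-0.02,0,0],"dr": [0,0,-0.009]},{"jaw": 40,"dp": [-0.02,0,0],"dr": [0,0,-0.009]},{"jaw": 40,"dp": [-0.02,0,0],"dr": [0,0,-0.009]},{"jaw": 40,"dp": [-0.02,0,0],"dr": [0,0,-0.009]},{"jaw": 40,"dp": [-0.02,0,0],"dr": [0,0,-0.009]},{"jaw": 40,"dp": [-0.02,0,0],"dr": [0,0,-0.01]}]}}

```text
t: 7.08
ee_pos: [612.7, 38.8, 26.5]
ee_rot: [[-0.095, -0.995, 0.0], [-0.995, 0.095, -0.0], [0.0, -0.0, -1.0]]
force: [3.3, -0.8, 0.1]
finger_gap: 39.8
```

```bash
python3 snap.py w5; python3 -c "
import cv2
from plant import optics
cv2.imwrite('pics/s5.png',cv2.resize(optics.get_image('side')[130:270,100:340,::-1],None,fx=3.3,fy=3.3,interpolation=cv2.INTER_CUBIC))
cv2.imwrite('pics/t5.png',cv2.resize(optics.get_image('top')[110:220,110:350,::-1],None,fx=3.3,fy=3.3,interpolation=cv2.INTER_CUBIC))"
```

```text
7.075 [612.668  38.76   26.459] [ 3.27  -0.85   0.095] [-0.121  0.452  1.75   0.     0.938  1.545] 39.81737052400075
[[-0.095 -0.995  0.   ]
 [-0.995  0.095 -0.   ]
 [ 0.    -0.    -1.   ]]
```

View pics/t5.png

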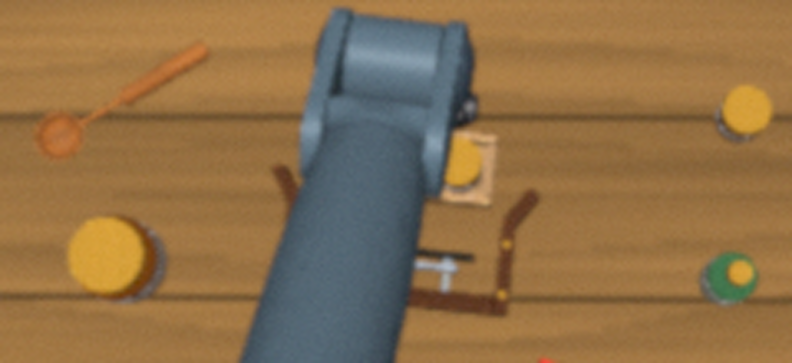

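View pics/s5.png

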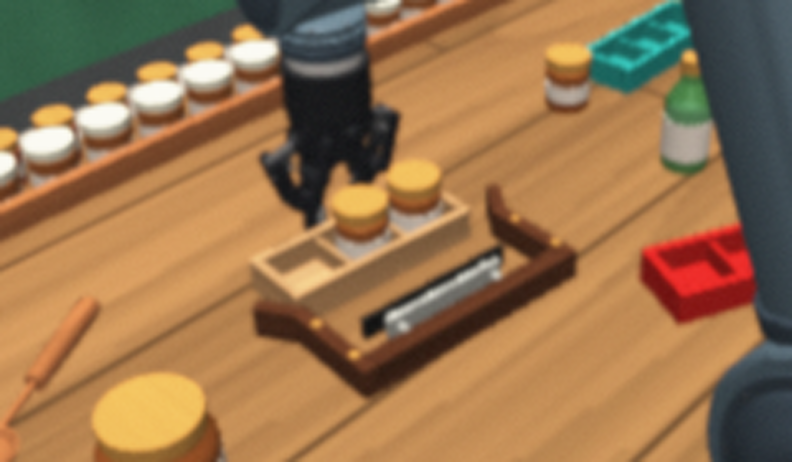

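View pics/w5_b.png

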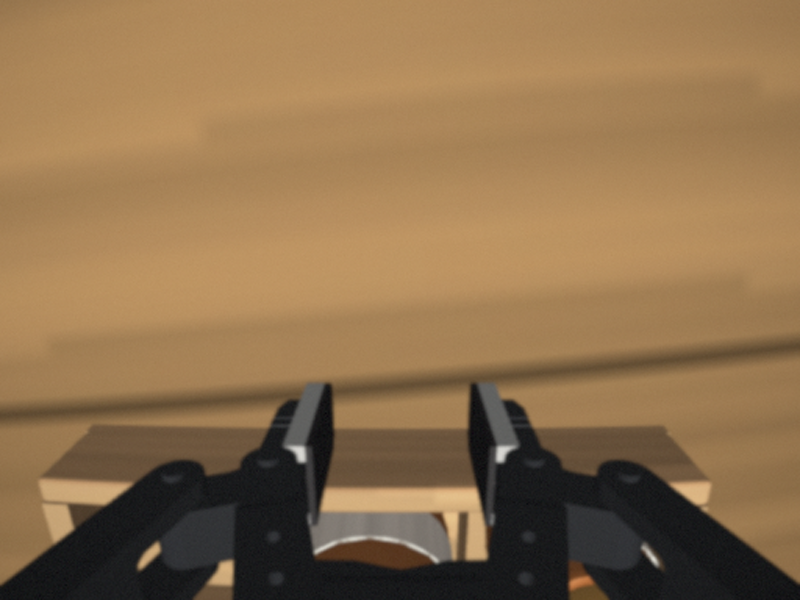

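The tray is following squarely. In the wrist view its far face runs from bottom corners (95,427)/(665,428) to top corners (41,481)/(710,483).

```bash
cat > face.py <<'E'
from h import *
import pickle,sys
np.set_printoptions(precision=1,suppress=True)
def face(name,b,t):
    i=pickle.load(open(f"pics/{name}.pkl","rb"))[0]
    p=lambda x,y:((x+.5)*.64-.5,(y+.5)*.64-.5)
    a5=np.radians(5.5);ex=np.array([np.cos(a5),-np.sin(a5)]);ey=np.array([np.sin(a5),np.cos(a5)]);O=np.array([475.5,51.3])
    for pts,z in((b,0),(t,32)):
        P=plane(i,[p(*q) for q in pts],z); m=P.mean(0)[:2]
        ang=np.degrees(np.arctan2(*(P[0]-P[1])[:2]))
        c=m-35*np.array([np.cos(np.radians(ang)),-np.sin(np.radians(ang))])
        print(z,"w",np.linalg.norm(P[0]-P[1]),"ang",ang,"face mid",m,"tray ctr",c,"dock xy",(c-O)@ex,(c-O)@ey)
E
python3 -c "
from face import *
face('w5',[(95,427),(665,428)],[(41,481),(710,483)])"
```

```text
0 w 188.35624904263204 ang 5.480720378692902 face mid [600.6  46.2] tray ctr [565.7  49.5] dock xy 89.97834608255796 6.8879919364606295
32 w 184.88135505249775 ang 5.426091089514441 face mid [601.4  46.5] tray ctr [566.6  49.9] dock xy 90.80099259654155 7.295867794072219
```

Emit:
{"method": "carry_out", "body": {"targets": [{"jaw": 40,"dp": [-0.016,-0.0035,0],"dr": [0,0,0]},{"jaw": 40,"dp": [-0.016,-0.0035,0],"dr": [0,0,0]},{"jaw": 40,"dp": [-0.016,-0.0035,0],"dr": [0,0,0]},{"jaw": 40,"dp": [-0.016,-0.0035,0],"dr": [0,0,0]},{"jaw": 40,"dp": [-0.016,-0.0035,0],"dr": [0,0,0]}]}}

```text
t: 7.85
ee_pos: [592.4, 34.3, 26.2]
ee_rot: [[-0.095, -0.995, -0.0], [-0.995, 0.095, 0.0], [-0.0, 0.0, -1.0]]
force: [3.0, 0.8, -0.8]
finger_gap: 39.7
```

```bash
python3 snap.py w6
```

```text
7.85 [592.447  34.348  26.239] [ 3.006  0.775 -0.801] [-0.133  0.415  1.804  0.     0.923  1.533] 39.734112714830964
[[-0.095 -0.995 -0.   ]
 [-0.995  0.095  0.   ]
 [-0.     0.    -1.   ]]
```

View pics/w6_b.png

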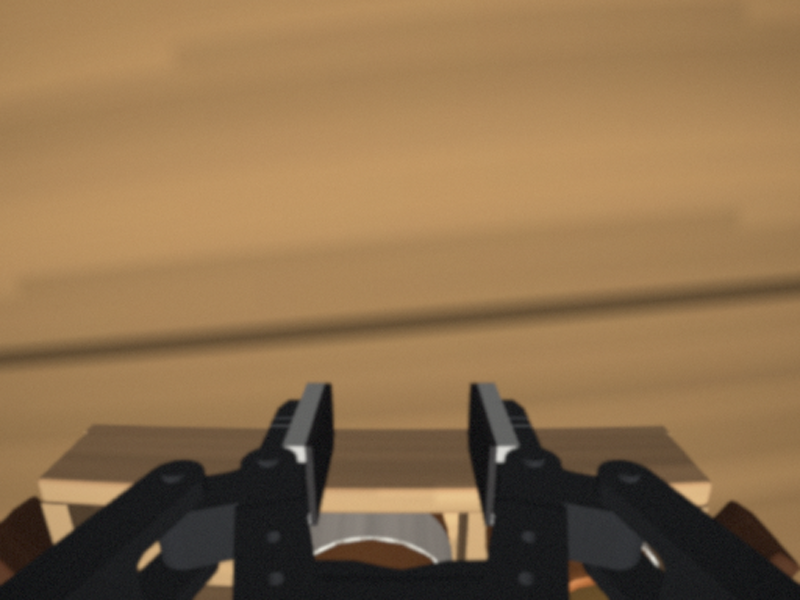

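Same pixel corners, so the tray moved with the fingers. The flare tips at about (40,500) and (733,502) put the tray roughly 1–3 mm to the left of the dock's centre. I'll go on along world -x.

Emit:
{"method": "carry_out", "body": {"targets": [{"jaw": 40,"dp": [-0.016,0,0],"dr": [0,0,0]},{"jaw": 40,"dp": [-0.016,0,0],"dr": [0,0,0]},{"jaw": 40,"dp": [-0.016,0,0],"dr": [0,0,0]},{"jaw": 40,"dp": [-0.016,0,0],"dr": [0,0,0]},{"jaw": 40,"dp": [0,0,0],"dr": [0,0,0]}]}}

```text
t: 8.52
ee_pos: [576.1, 34.4, 26.2]
ee_rot: [[-0.095, -0.995, -0.001], [-0.995, 0.095, 0.0], [0.0, 0.001, -1.0]]
force: [0.6, -0.9, 1.3]
finger_gap: 39.8
```

```bash
python3 snap.py w7
```

```text
8.525 [576.074  34.439  26.182] [ 0.592 -0.909  1.338] [-0.137  0.385  1.846 -0.     0.912  1.529] 39.76380485218153
[[-0.095 -0.995 -0.001]
 [-0.995  0.095  0.   ]
 [ 0.     0.001 -1.   ]]
```

View pics/w7_b.png

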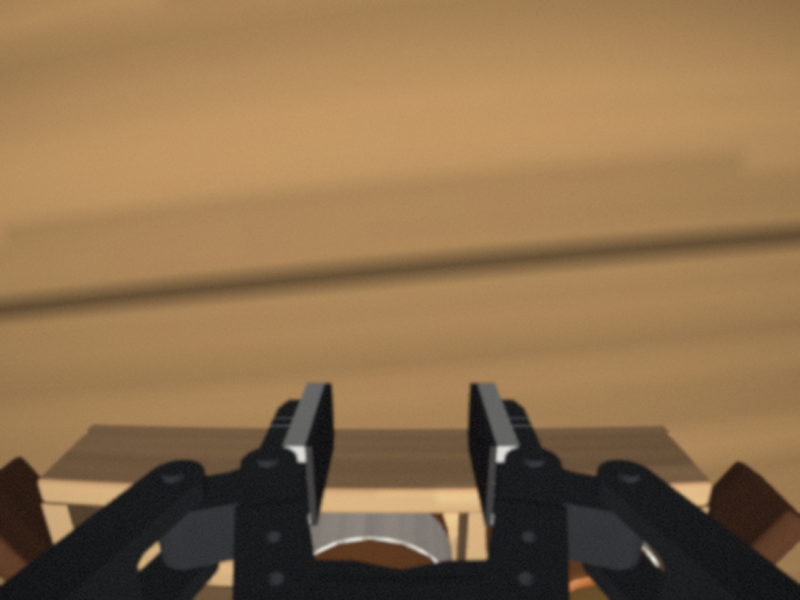

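Centred now (the flare edges' mid is about 377 and the tray's about 376). From here I'll creep straight along dock -x.

Emit:
{"method": "carry_out", "body": {"targets": [{"jaw": 40,"dp": [-0.006,0.0006,0],"dr": [0,0,0]},{"jaw": 40,"dp": [-0.006,0.0006,0],"dr": [0,0,0]},{"jaw": 40,"dp": [-0.006,0.0006,0],"dr": [0,0,0]},{"jaw": 40,"dp": [-0.006,0.0006,0],"dr": [0,0,0]}]}}

```text
t: 9.07
ee_pos: [570.6, 35.0, 26.2]
ee_rot: [[-0.095, -0.995, -0.0], [-0.995, 0.095, 0.0], [-0.0, 0.0, -1.0]]
force: [2.3, -0.1, -1.6]
finger_gap: 40.0
```

Emit:
{"method": "carry_out", "body": {"targets": [{"jaw": 40,"dp": [-0.004,0.0004,0],"dr": [0,0,0]},{"jaw": 40,"dp": [-0.004,0.0004,0],"dr": [0,0,0]}]}}

```text
t: 9.32
ee_pos: [568.7, 35.2, 26.3]
ee_rot: [[-0.095, -0.995, 0.0], [-0.995, 0.095, 0.0], [-0.0, -0.0, -1.0]]
force: [2.4, -0.2, -2.0]
finger_gap: 40.3
```

Emit:
{"method": "carry_out", "body": {"targets": [{"jaw": 40,"dp": [-0.004,0.0004,0],"dr": [0,0,0]}]}}

```text
t: 9.45
ee_pos: [567.7, 35.3, 26.3]
ee_rot: [[-0.095, -0.995, -0.0], [-0.995, 0.095, -0.0], [0.0, 0.0, -1.0]]
force: [2.0, -0.1, -1.5]
finger_gap: 40.3
```

Emit:
{"method": "carry_out", "body": {"targets": [{"jaw": 40,"dp": [-0.004,0.0004,0],"dr": [0,0,0]}]}}

```text
t: 9.57
ee_pos: [566.8, 35.4, 26.3]
ee_rot: [[-0.095, -0.995, 0.0], [-0.995, 0.095, -0.0], [-0.0, -0.0, -1.0]]
force: [1.9, -0.8, -2.3]
finger_gap: 40.2
```

Emit:
{"method": "carry_out", "body": {"targets": [{"jaw": 40,"dp": [-0.004,0.0004,0],"dr": [0,0,0]}]}}

```text
t: 9.7
ee_pos: [565.7, 35.5, 26.3]
ee_rot: [[-0.095, -0.995, 0.0], [-0.995, 0.095, -0.0], [0.0, -0.0, -1.0]]
force: [2.7, -0.2, -1.4]
finger_gap: 40.0
```

Emit:
{"method": "carry_out", "body": {"targets": [{"jaw": 40,"dp": [-0.004,0.0004,0],"dr": [0,0,0]}]}}

```text
t: 9.82
ee_pos: [564.7, 35.6, 26.3]
ee_rot: [[-0.095, -0.995, -0.0], [-0.995, 0.095, 0.0], [-0.0, 0.0, -1.0]]
force: [3.2, -0.4, -1.4]
finger_gap: 39.8
```

Emit:
{"method": "carry_out", "body": {"targets": [{"jaw": 40,"dp": [-0.004,0.0004,0],"dr": [0,0,0]}]}}

```text
t: 9.95
ee_pos: [563.7, 35.7, 26.3]
ee_rot: [[-0.095, -0.995, 0.0], [-0.995, 0.095, 0.0], [-0.0, -0.0, -1.0]]
force: [2.9, -0.8, -2.1]
finger_gap: 40.1
```

Emit:
{"method": "carry_out", "body": {"targets": [{"jaw": 40,"dp": [-0.004,0.0004,0],"dr": [0,0,0]}]}}

```text
t: 10.07
ee_pos: [562.7, 35.8, 26.3]
ee_rot: [[-0.095, -0.995, 0.0], [-0.995, 0.095, 0.0], [-0.0, -0.0, -1.0]]
force: [2.2, 0.2, -2.3]
finger_gap: 40.0
```

Emit:
{"method": "carry_out", "body": {"targets": [{"jaw": 40,"dp": [-0.004,0.0004,0],"dr": [0,0,0]}]}}

```text
t: 10.2
ee_pos: [562.0, 35.8, 26.4]
ee_rot: [[-0.095, -0.995, 0.001], [-0.995, 0.095, -0.0], [0.0, -0.001, -1.0]]
force: [4.4, 0.2, -1.8]
finger_gap: 40.1
```

Emit:
{"method": "carry_out", "body": {"targets": [{"jaw": 40,"dp": [-0.002,0.0002,0],"dr": [0,0,0]}]}}

```text
t: 10.32
ee_pos: [561.7, 35.8, 26.5]
ee_rot: [[-0.095, -0.995, 0.001], [-0.995, 0.095, -0.0], [0.0, -0.001, -1.0]]
force: [4.7, -1.7, -2.9]
finger_gap: 40.3
```

Emit:
{"method": "carry_out", "body": {"targets": [{"jaw": 40,"dp": [-0.004,0.0004,0],"dr": [0,0,0]}]}}

```text
t: 10.45
ee_pos: [561.0, 35.8, 26.6]
ee_rot: [[-0.095, -0.995, 0.002], [-0.995, 0.095, -0.0], [0.0, -0.002, -1.0]]
force: [5.9, -1.0, -3.2]
finger_gap: 39.9
```

Emit:
{"method": "carry_out", "body": {"targets": [{"jaw": 40,"dp": [-0.003,0.0003,0],"dr": [0,0,0]}]}}

```text
t: 10.58
ee_pos: [560.6, 35.9, 26.7]
ee_rot: [[-0.095, -0.995, 0.003], [-0.995, 0.095, -0.0], [0.0, -0.003, -1.0]]
force: [7.4, -1.3, -3.9]
finger_gap: 40.0
```

Emit:
{"method": "carry_out", "body": {"targets": [{"jaw": 40,"dp": [-0.002,0.0002,0],"dr": [0,0,0]}]}}

```text
t: 10.7
ee_pos: [560.4, 35.9, 26.9]
ee_rot: [[-0.095, -0.995, 0.004], [-0.995, 0.095, -0.0], [0.0, -0.004, -1.0]]
force: [6.8, -1.2, -2.9]
finger_gap: 39.9
```

Emit:
{"method": "carry_out", "body": {"targets": [{"jaw": 40,"dp": [-0.003,0.0003,-0.003],"dr": [0,0,0]}]}}

```text
t: 10.82
ee_pos: [560.2, 35.9, 26.4]
ee_rot: [[-0.095, -0.995, 0.005], [-0.995, 0.095, -0.001], [0.0, -0.005, -1.0]]
force: [8.5, -0.9, -2.1]
finger_gap: 40.1
```

Emit:
{"method": "carry_out", "body": {"targets": [{"jaw": 40,"dp": [-0.002,0.0002,-0.002],"dr": [0,0,0]}]}}

```text
t: 10.95
ee_pos: [560.2, 35.9, 26.4]
ee_rot: [[-0.095, -0.995, 0.006], [-0.995, 0.095, -0.001], [0.0, -0.006, -1.0]]
force: [8.5, -1.5, -0.9]
finger_gap: 40.0
```

Emit:
{"method": "carry_out", "body": {"targets": [{"jaw": 40,"dp": [-0.003,0.0003,-0.001],"dr": [0,0,0]}]}}

```text
t: 11.08
ee_pos: [560.0, 35.9, 26.4]
ee_rot: [[-0.096, -0.995, 0.007], [-0.995, 0.096, -0.001], [0.0, -0.007, -1.0]]
force: [9.2, -1.5, -1.2]
finger_gap: 39.6
```

Emit:
{"method": "carry_out", "body": {"targets": [{"jaw": 40,"dp": [-0.004,0.0004,-0.001],"dr": [0,0,0]}]}}

```text
t: 11.2
ee_pos: [559.6, 35.9, 26.5]
ee_rot: [[-0.096, -0.995, 0.009], [-0.995, 0.096, -0.001], [0.0, -0.009, -1.0]]
force: [11.0, -1.7, -1.6]
finger_gap: 39.8
```

Emit:
{"method": "carry_out", "body": {"targets": [{"jaw": 40,"dp": [-0.003,0.0003,-0.001],"dr": [0,0,0]}]}}

```text
t: 11.32
ee_pos: [559.3, 35.9, 26.5]
ee_rot: [[-0.096, -0.995, 0.01], [-0.995, 0.096, -0.001], [0.0, -0.01, -1.0]]
force: [12.2, -0.7, -0.9]
finger_gap: 39.9
```

Emit:
{"method": "carry_out", "body": {"targets": [{"jaw": 40,"dp": [-0.003,0.0003,-0.001],"dr": [0,0,0]}]}}

```text
t: 11.45
ee_pos: [559.0, 36.0, 26.5]
ee_rot: [[-0.096, -0.995, 0.011], [-0.995, 0.096, -0.001], [0.0, -0.011, -1.0]]
force: [12.5, -0.8, -0.6]
finger_gap: 39.9
```

Emit:
{"method": "carry_out", "body": {"targets": [{"jaw": 40,"dp": [0,0,0],"dr": [0,0,0]},{"jaw": 40,"dp": [0,0,0],"dr": [0,0,0]},{"jaw": 40,"dp": [0,0,0],"dr": [0,0,0]}]}}

```text
t: 11.82
ee_pos: [559.0, 36.0, 26.6]
ee_rot: [[-0.096, -0.995, 0.011], [-0.995, 0.096, -0.001], [-0.0, -0.011, -1.0]]
force: [12.2, -2.0, -1.2]
finger_gap: 39.7
```

Emit:
{"method": "carry_out", "body": {"targets": [{"jaw": 40,"dp": [0,0,0],"dr": [0,0,0]},{"jaw": 40,"dp": [0,0,0],"dr": [0,0,0]}]}}

```text
t: 12.08
ee_pos: [559.0, 36.0, 26.5]
ee_rot: [[-0.096, -0.995, 0.011], [-0.995, 0.096, -0.001], [0.0, -0.011, -1.0]]
force: [11.5, -0.4, -0.8]
finger_gap: 39.7
```

```bash
python3 snap.py w8
```

```text
12.075 [558.995  35.956  26.536] [11.485 -0.397 -0.753] [-0.138  0.347  1.897  0.001  0.886  1.528] 39.70846538778744
[[-0.096 -0.995  0.011]
 [-0.995  0.096 -0.001]
 [ 0.    -0.011 -1.   ]]
```

View pics/w8_b.png

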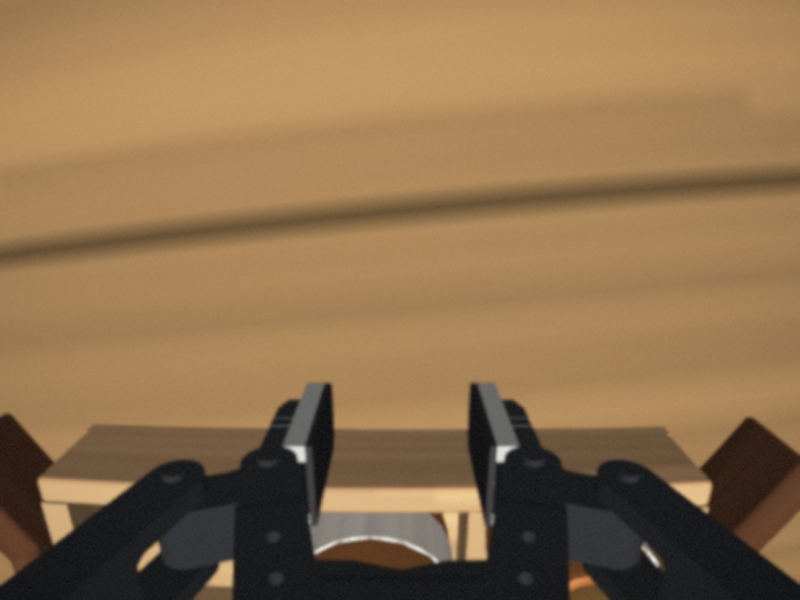

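Seated square between the cheeks, about 12 N at the wrist (roughly 9.5–10 N on the bar). I'll back off slowly now.

Emit:
{"method": "carry_out", "body": {"targets": [{"jaw": 40,"dp": [0.004,-0.0004,0.001],"dr": [0,0,0]},{"jaw": 40,"dp": [0.004,-0.0004,0.001],"dr": [0,0,0]},{"jaw": 40,"dp": [0.004,-0.0004,0.001],"dr": [0,0,0]},{"jaw": 40,"dp": [0.004,-0.0004,0.001],"dr": [0,0,0]},{"jaw": 40,"dp": [0.004,-0.0004,0.001],"dr": [0,0,0]},{"jaw": 40,"dp": [0.004,-0.0004,0.001],"dr": [0,0,0]},{"jaw": 40,"dp": [0.004,-0.0004,0.001],"dr": [0,0,0]},{"jaw": 40,"dp": [0.004,-0.0004,0.001],"dr": [0,0,0]},{"jaw": 40,"dp": [0.004,-0.0004,0.001],"dr": [0,0,0]},{"jaw": 40,"dp": [0.006,-0.0006,0],"dr": [0,0,0]},{"jaw": 40,"dp": [0.012,-0.0012,0],"dr": [0,0,0]},{"jaw": 40,"dp": [0.02,-0.002,0],"dr": [0,0,0]},{"jaw": 40,"dp": [0,0,0],"dr": [0,0,0]}]}}

```text
t: 13.75
ee_pos: [573.6, 34.7, 26.4]
ee_rot: [[-0.095, -0.995, 0.001], [-0.995, 0.095, -0.0], [0.0, -0.001, -1.0]]
force: [-0.2, 0.3, 0.2]
finger_gap: 39.8
```

```bash
python3 snap.py w9
```

```text
13.75 [573.604  34.692  26.435] [-0.183  0.305  0.165] [-0.137  0.379  1.854  0.     0.908  1.529] 39.75008710857456
[[-0.095 -0.995  0.001]
 [-0.995  0.095 -0.   ]
 [ 0.    -0.001 -1.   ]]
```

View pics/w9_b.png

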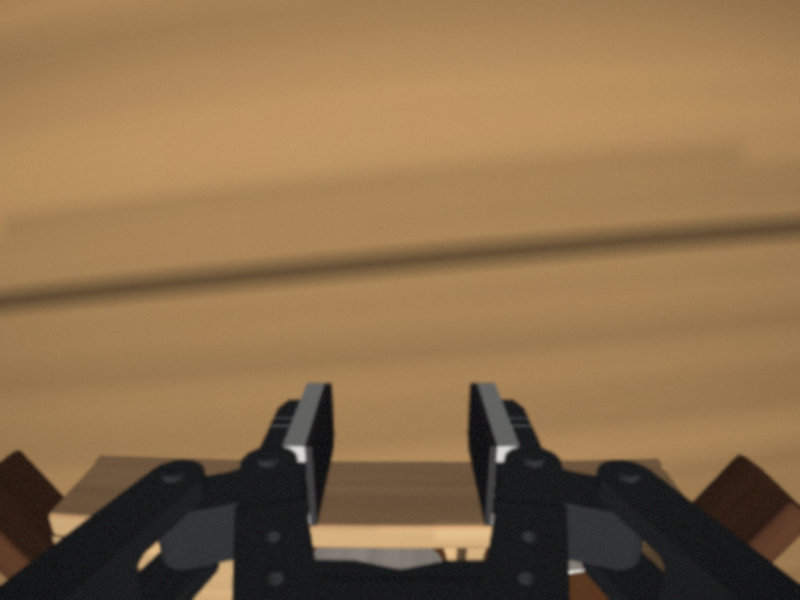

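Released: a clear gap shows between the fingers and the far wall, and the force is about 0. I'll lift and look at the seated tray.

Emit:
{"method": "carry_out", "body": {"targets": [{"jaw": 40,"dp": [0.004,0,0.1],"dr": [0,0,0]},{"jaw": 40,"dp": [0,0,0.2],"dr": [0,0,0]},{"jaw": 40,"dp": [0,0,0.2],"dr": [0,0,0]},{"jaw": 40,"dp": [-0.1,0,0.2],"dr": [0,0,0]},{"jaw": 40,"dp": [-0.15,0.03,0.2],"dr": [0,0,0]},{"jaw": 40,"dp": [-0.1,0.03,0.1],"dr": [0,0,0]},{"jaw": 40,"dp": [0,0,0],"dr": [0,0,0]},{"jaw": 40,"dp": [0,0,0],"dr": [0,0,0]}]}}

```text
t: 14.8
ee_pos: [486.7, 49.6, 274.8]
ee_rot: [[-0.095, -0.995, -0.001], [-0.995, 0.095, 0.0], [0.0, 0.001, -1.0]]
force: [0.1, -0.4, 0.6]
finger_gap: 39.9
```

```bash
python3 snap.py w10;  python3 - <<'E'
import cv2
a=cv2.imread("pics/w10.png")[60:260,130:390]
cv2.imwrite("pics/c10.png",cv2.resize(a,None,fx=3,fy=3,interpolation=cv2.INTER_CUBIC))
E
```

```text
14.8 [486.738  49.609 274.814] [ 0.149 -0.411  0.609] [-0.131 -0.162  1.933 -0.     1.372  1.535] 39.89738528899901
[[-0.095 -0.995 -0.001]
 [-0.995  0.095  0.   ]
 [ 0.     0.001 -1.   ]]
```

View pics/c10.png

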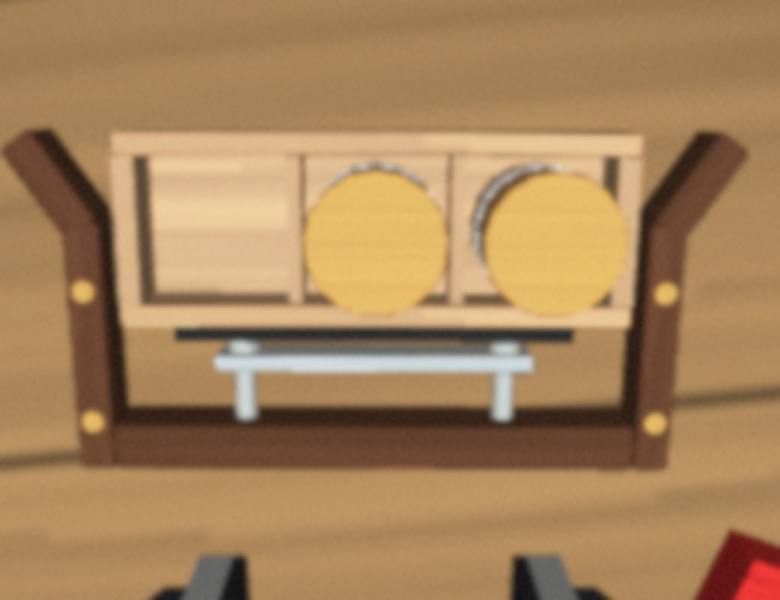

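The tray sits square, flush on the black bar and centred between the cheeks. Its corners in the crop are (111,133), (642,136), (630,327) and (122,326). Next I'll turn 90° so the jaws open along dock x, because the neighbouring jar is only 11 mm away, and go to look at the loose jar.

Emit:
{"method": "carry_out", "body": {"targets": [{"jaw": 85,"dp": [0.018,-0.132,0],"dr": [0,0,0.1667]},{"jaw": 85,"dp": [0.018,-0.132,0],"dr": [0,0,0.1667]},{"jaw": 85,"dp": [0.018,-0.132,0],"dr": [0,0,0.1667]},{"jaw": 85,"dp": [0.018,-0.132,0],"dr": [0,0,0.1667]},{"jaw": 85,"dp": [0.018,-0.132,0],"dr": [0,0,0.1667]},{"jaw": 85,"dp": [0.018,-0.132,0],"dr": [0,0,0.1667]},{"jaw": 85,"dp": [0.018,-0.132,0],"dr": [0,0,0.1667]},{"jaw": 85,"dp": [0.018,-0.132,0],"dr": [0,0,0.1667]},{"jaw": 85,"dp": [0.018,-0.132,0],"dr": [0,0,0.1667]},{"jaw": 85,"dp": [0.018,-0.132,0],"dr": [0,0,0.1667]},{"jaw": 85,"dp": [0.018,-0.132,0],"dr": [0,0,0.1667]},{"jaw": 85,"dp": [0.018,-0.132,0],"dr": [0,0,0.1667]},{"jaw": 85,"dp": [0,0,0],"dr": [0,0,0]},{"jaw": 85,"dp": [0,0,0],"dr": [0,0,0]}]}}

```text
t: 16.6
ee_pos: [540.6, -345.9, 274.1]
ee_rot: [[0.995, -0.096, -0.002], [-0.096, -0.995, 0.002], [-0.002, -0.002, -1.0]]
force: [-0.8, -0.3, -1.0]
finger_gap: 85.0
```

```bash
python3 snap.py w11
python3 - <<'E'
from h import *
import pickle
np.set_printoptions(precision=1,suppress=True)
i=pickle.load(open("pics/w10.pkl","rb"))[0]
f=lambda p,s,ox,oy:[((x+.5)/s-.5+ox,(y+.5)/s-.5+oy) for x,y in p]
T=plane(i,f([(111,132),(643,135),(630,328),(121,327)],3,130,60),32)
print(T,[np.linalg.norm(T[k]-T[(k+1)%4]) for k in range(4)],"ctr",T.mean(0),[np.degrees(np.arctan2(*(T[a]-T[b])[:2])) for a,b in((0,1),(3,2))])
P=plane(i,f([(150,155),(302,155),(298,300),(154,303)],3,130,60),5); print("pocket floor visible",P,P.mean(0))
E
```

```text
16.6 [ 540.612 -345.868  274.097] [-0.822 -0.344 -0.95 ] [-0.746  0.209  1.556  0.     1.379 -0.65 ] 84.958115006328
[[ 0.995 -0.096 -0.002]
 [-0.096 -0.995  0.002]
 [-0.002 -0.002 -1.   ]]
[[559.9 136.1  32. ]
 [541.1 -49.7  32. ]
 [472.  -42.9  32. ]
 [490.3 143.8  32. ]] [np.float64(186.74783863475625), np.float64(69.39469842628277), np.float64(187.56743740114723), np.float64(70.04647695605576)] ctr [515.8  46.8  32. ] [np.float64(5.785678026384147), np.float64(5.587378891651684)]
pocket floor visible [[549.8 129.6   5. ]
 [543.8  72.3   5. ]
 [488.9  80.2   5. ]
 [493.3 136.7   5. ]] [518.9 104.7   5. ]
```

View pics/w11_b.png

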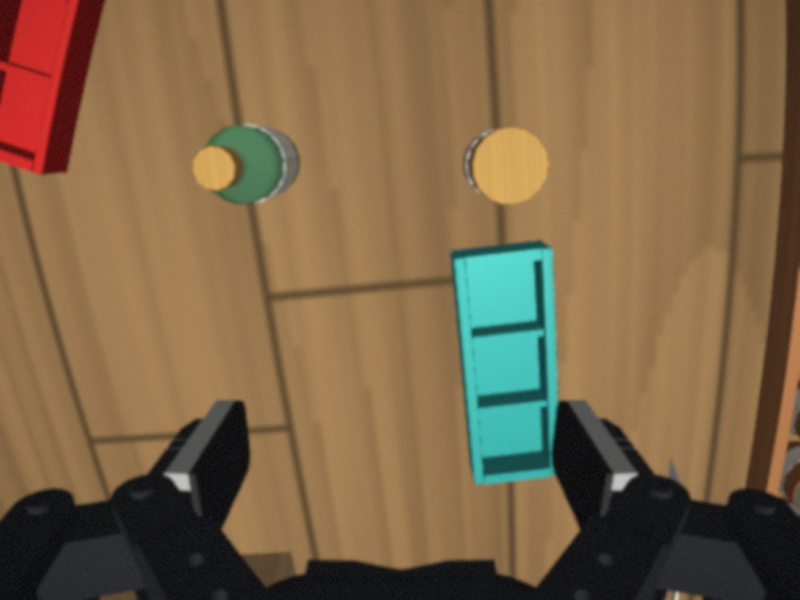

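The jar's lid is at (509,165), the oil bottle at (245,165) well clear in x, and the teal tray is below. I'll take a second place for parallax.

Emit:
{"method": "carry_out", "body": {"targets": [{"jaw": 85,"dp": [0.14,0.03,0],"dr": [0,0,0]},{"jaw": 85,"dp": [0.14,0.03,0],"dr": [0,0,0]},{"jaw": 85,"dp": [0,0,0],"dr": [0,0,0]},{"jaw": 85,"dp": [0,0,0],"dr": [0,0,0]}]}}

```text
t: 17.15
ee_pos: [610.5, -330.6, 275.6]
ee_rot: [[0.996, -0.094, -0.001], [-0.094, -0.996, 0.0], [-0.001, -0.0, -1.0]]
force: [0.0, 0.2, 0.2]
finger_gap: 84.7
```

```bash
python3 snap.py w12
python3 - <<'E'
from h import *
import pickle
np.set_printoptions(precision=1,suppress=True)
R_=[]
def lids(n):
    im=cv2.imread(f"pics/{n}.png"); hsv=cv2.cvtColor(cv2.GaussianBlur(im,(3,3),0),cv2.COLOR_BGR2HSV)
    m=cv2.inRange(hsv,(15,125,170),(28,255,255)); m=cv2.morphologyEx(m,cv2.MORPH_OPEN,np.ones((5,5)))
    out=[]
    for c in cv2.findContours(m,cv2.RETR_EXTERNAL,cv2.CHAIN_APPROX_NONE)[0]:
        a=cv2.contourArea(c)
        if a>700:
            (x,y),r=cv2.minEnclosingCircle(c); e=cv2.fitEllipse(c); print(n,(x,y),r,a,a/(np.pi*r*r),e[0],e[1]); out.append((e[0],r))
    return out
for n in("w11","w12","w10"): 
    o=lids(n); i=pickle.load(open(f"pics/{n}.pkl","rb"))[0]
    for c,r in o: print("   at z62",plane(i,[c],62),"z67",plane(i,[c],67))
    R_.append((i,o))
E
```

```text
17.15 [ 610.486 -330.556  275.634] [0.026 0.195 0.181] [-0.659  0.328  1.41  -0.     1.404 -0.565] 84.70133007341968
[[ 0.996 -0.094 -0.001]
 [-0.094 -0.996  0.   ]
 [-0.001 -0.    -1.   ]]
w11 (327.3915710449219, 105.97791290283203) 25.47646713256836 1869.5 0.9168476790054512 (327.17987060546875, 105.79085540771484) (47.86349105834961, 49.75880813598633)
   at z62 [[ 613.8 -289.3   62. ]] z67 [[ 612.8 -289.1   67. ]]
w12 (256.0, 127.58695983886719) 24.918161392211914 1795.5 0.9204570914772019 (255.8968963623047, 127.97578430175781) (46.7161865234375, 48.97337341308594)
   at z62 [[ 613.4 -289.5   62. ]] z67 [[ 613.5 -289.    67. ]]
w10 (3.5, 221.0) 31.197053909301758 1269.0 0.4150348663907148 (11.235371589660645, 223.2880401611328) (27.580829620361328, 66.4225845336914)
w10 (314.93157958984375, 141.44737243652344) 24.602083206176758 1708.5 0.8985067508178101 (314.8316650390625, 141.05828857421875) (46.014366149902344, 47.391761779785156)
w10 (254.82266235351562, 141.33346557617188) 24.41248893737793 1728.5 0.9231991420181966 (254.7253875732422, 141.0009002685547) (46.46295166015625, 47.49974822998047)
   at z62 [[453.3 329.6  62. ]] z67 [[454.9 325.3  67. ]]
   at z62 [[509.9 -12.   62. ]] z67 [[510.7 -11.2  67. ]]
   at z62 [[515.4  47.2  62. ]] z67 [[516.1  47.1  67. ]]
```

View pics/w12_b.png

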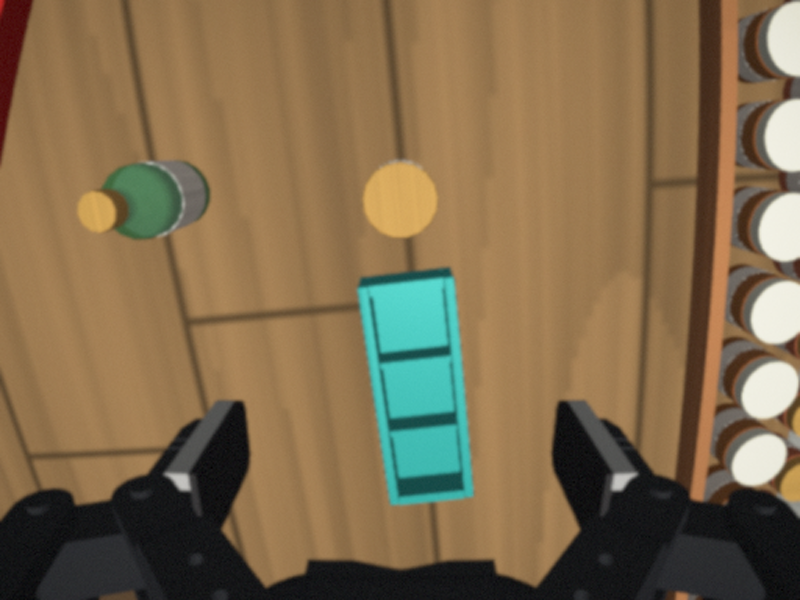

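The jar's top is at (613.5, -289.4), with a parallax height of about 64 mm, which agrees with the 62 given. Next, above it and down.

Emit:
{"method": "carry_out", "body": {"targets": [{"jaw": 85,"dp": [0.006,0.082,0],"dr": [0,0,0]},{"jaw": 85,"dp": [0.006,0.083,-0.1],"dr": [0,0,0]},{"jaw": 85,"dp": [0,0,-0.2],"dr": [0,0,0]},{"jaw": 85,"dp": [0,0,-0.2],"dr": [0,0,0]},{"jaw": 85,"dp": [0,0,-0.15],"dr": [0,0,0]},{"jaw": 85,"dp": [0,0,-0.1],"dr": [0,0,0]},{"jaw": 85,"dp": [0,0,-0.07],"dr": [0,0,0]},{"jaw": 85,"dp": [0,0,-0.055],"dr": [0,0,0]},{"jaw": 85,"dp": [0,0,0],"dr": [0,0,0]},{"jaw": 85,"dp": [0,0,0],"dr": [0,0,0]}]}}

```text
t: 18.45
ee_pos: [614.5, -290.4, 58.4]
ee_rot: [[0.996, -0.095, 0.002], [-0.095, -0.996, -0.001], [0.002, 0.001, -1.0]]
force: [-0.3, 1.5, 0.2]
finger_gap: 84.9
```

```bash
python3 snap.py w13
```

```text
18.45 [ 614.464 -290.411   58.368] [-0.334  1.52   0.198] [-0.608  0.527  1.57   0.     1.043 -0.513] 84.88828444128636
[[ 0.996 -0.095  0.002]
 [-0.095 -0.996 -0.001]
 [ 0.002  0.001 -1.   ]]
```

View pics/w13_b.png

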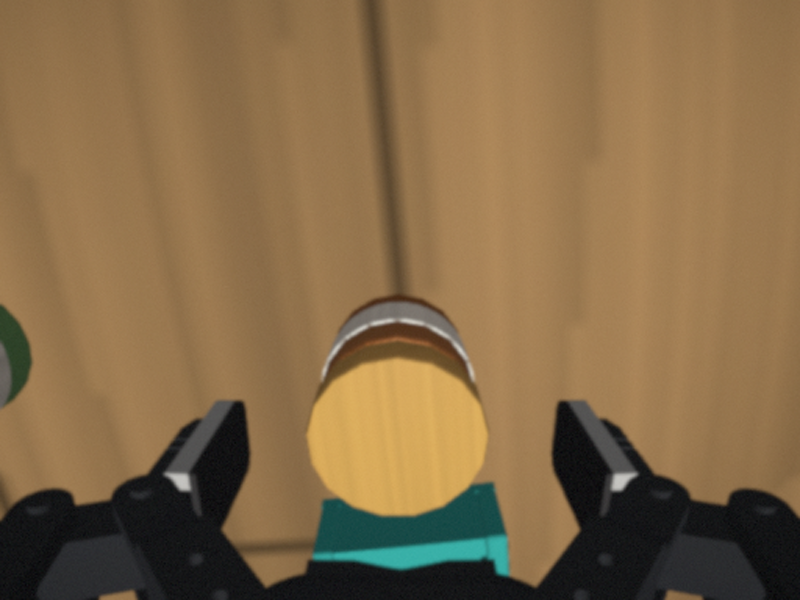

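Run:
```python
from h import *
import pickle
i=pickle.load(open("pics/w13.pkl","rb"))[0]
print(plane(i,[(398*.64,427*.64)],62))
```

```text
[[ 613.8686844  -284.83590594   62.        ]]
```

Run:
```python
from h import *
import pickle
np.set_printoptions(precision=1,suppress=True)
i=pickle.load(open("pics/w13.pkl","rb"))[0]
q=[(398,516),(398,356),(398,340),(307,435),(488,435)]
for z in(62,): print(plane(i,[((x+.5)*.64-.5,(y+.5)*.64-.5) for x,y in q],z))
q=[(398,295),(398,340)]
print(plane(i,[((x+.5)*.64-.5,(y+.5)*.64-.5) for x,y in q],0))
print(ray(i,[(256,192)])[0])
im=cv2.imread("pics/w13.png")[180:345,180:330]
cv2.imwrite("pics/c13.png",cv2.resize(im,None,fx=3.5,fy=3.5,interpolation=cv2.INTER_CUBIC))
```

```text
[[ 611.1 -312.4   62. ]
 [ 615.7 -265.3   62. ]
 [ 616.1 -261.2   62. ]
 [ 590.3 -284.9   62. ]
 [ 636.6 -289.4   62. ]]
[[ 615.3 -267.4    0. ]
 [ 613.7 -284.4    0. ]]
[ 620.7 -216.4  181.9]
```

View pics/c13.png

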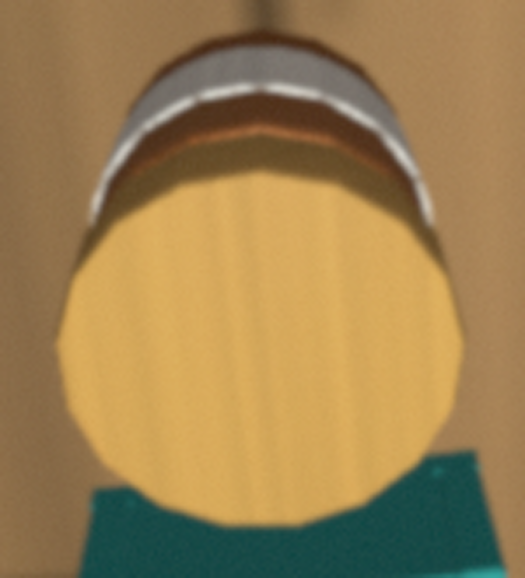

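The bright lid disc spans y -312.4 to -265.3, so its centre is (613.5, -288.9), which agrees with the first measurement. I'll nudge 1 mm and close.

Emit:
{"method": "carry_out", "body": {"targets": [{"jaw": 70,"dp": [-0.003,0.005,0],"dr": [0,0,0]},{"jaw": 60,"dp": [0,0,0],"dr": [0,0,0]},{"jaw": 54,"dp": [0,0,0],"dr": [0,0,0]},{"jaw": 50,"dp": [0,0,0],"dr": [0,0,0]},{"jaw": 45,"dp": [0,0,0],"dr": [0,0,0]},{"jaw": 42,"dp": [0,0,0],"dr": [0,0,0]},{"jaw": 42,"dp": [0,0,0],"dr": [0,0,0]},{"jaw": 42,"dp": [0,0,0],"dr": [0,0,0]}]}}

```text
t: 19.5
ee_pos: [613.4, -289.0, 57.7]
ee_rot: [[0.996, -0.095, 0.001], [-0.095, -0.996, -0.001], [0.001, 0.0, -1.0]]
force: [1.6, 0.2, 4.0]
finger_gap: 46.1
```

Emit:
{"method": "carry_out", "body": {"targets": [{"jaw": 42,"dp": [0,0,0.02],"dr": [0,0,0]},{"jaw": 42,"dp": [0,0,0.06],"dr": [0,0,0]},{"jaw": 42,"dp": [0,0,0.12],"dr": [0,0,0]},{"jaw": 42,"dp": [0,0,0.12],"dr": [0,0,0]},{"jaw": 42,"dp": [0,0,0.08],"dr": [0,0,0]},{"jaw": 42,"dp": [0,0,0],"dr": [0,0,0]}]}}

```text
t: 20.25
ee_pos: [614.0, -289.3, 159.5]
ee_rot: [[0.996, -0.095, 0.003], [-0.095, -0.996, -0.002], [0.003, 0.002, -1.0]]
force: [0.3, 0.7, -0.4]
finger_gap: 46.2
```

```bash
python3 snap.py w14
```

```text
20.25 [ 613.961 -289.344  159.493] [ 0.282  0.714 -0.406] [-0.607  0.395  1.544  0.     1.199 -0.512] 46.243772813630315
[[ 0.996 -0.095  0.003]
 [-0.095 -0.996 -0.002]
 [ 0.003  0.002 -1.   ]]
```

View pics/w14_b.png

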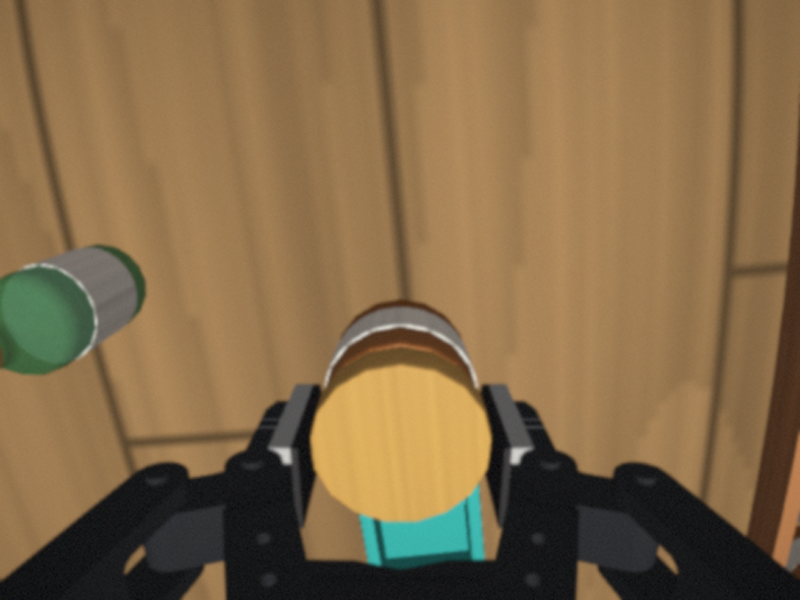

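The jar is lifted upright, centred between the pads, with nothing else disturbed. Carrying it over the pocket.

Emit:
{"method": "carry_out", "body": {"targets": [{"jaw": 42,"dp": [-0.015,0.065,0],"dr": [0,0,0]},{"jaw": 42,"dp": [-0.031,0.1316,0],"dr": [0,0,0]},{"jaw": 42,"dp": [-0.031,0.1316,0],"dr": [0,0,0]},{"jaw": 42,"dp": [-0.031,0.1316,0],"dr": [0,0,0]},{"jaw": 42,"dp": [-0.031,0.1316,0],"dr": [0,0,0]},{"jaw": 42,"dp": [-0.031,0.1316,0],"dr": [0,0,0]},{"jaw": 42,"dp": [-0.031,0.1316,0],"dr": [0,0,0]},{"jaw": 42,"dp": [-0.031,0.1316,0],"dr": [0,0,0]},{"jaw": 42,"dp": [-0.031,0.1316,0],"dr": [0,0,0]},{"jaw": 42,"dp": [-0.031,0.1316,0],"dr": [0,0,0]},{"jaw": 42,"dp": [-0.031,0.1316,0],"dr": [0,0,0]},{"jaw": 42,"dp": [-0.031,0.1316,0],"dr": [0,0,0]},{"jaw": 42,"dp": [-0.015,0.066,0],"dr": [0,0,0]},{"jaw": 42,"dp": [0,0,0],"dr": [0,0,0]},{"jaw": 42,"dp": [0,0,0],"dr": [0,0,0]}]}}

```text
t: 22.18
ee_pos: [520.4, 105.2, 157.0]
ee_rot: [[0.995, -0.095, -0.0], [-0.095, -0.995, -0.0], [-0.0, 0.0, -1.0]]
force: [0.7, -0.3, -1.5]
finger_gap: 46.2
```

```bash
python3 snap.py w15; python3 -c "
import cv2
from plant import optics
cv2.imwrite('pics/s15.png',cv2.resize(optics.get_image('side')[110:270,90:330,::-1],None,fx=3.3,fy=3.3,interpolation=cv2.INTER_CUBIC))"
```

```text
22.175 [520.391 105.236 156.962] [ 0.728 -0.305 -1.516] [-0.014  0.074  1.932 -0.     1.136  0.081] 46.1948983887887
[[ 0.995 -0.095 -0.   ]
 [-0.095 -0.995 -0.   ]
 [-0.     0.    -1.   ]]
```

View pics/w15_b.png

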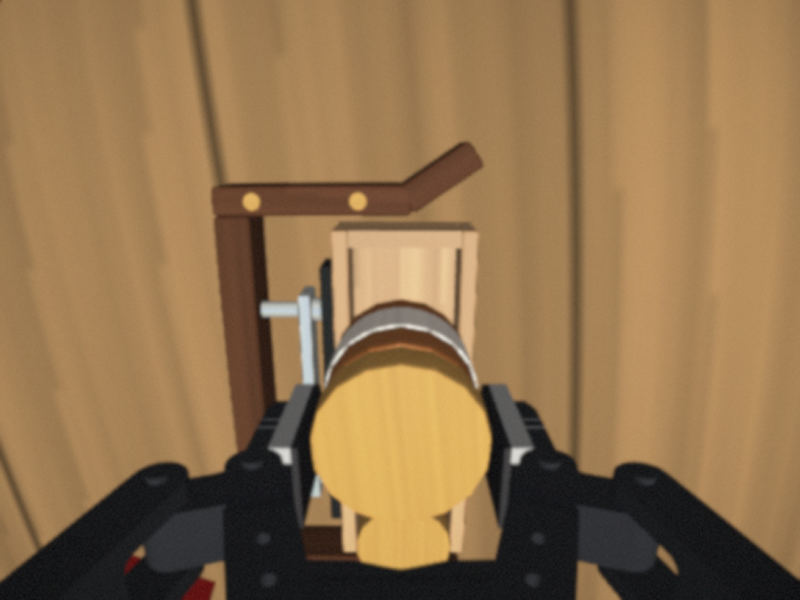

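View pics/s15.png

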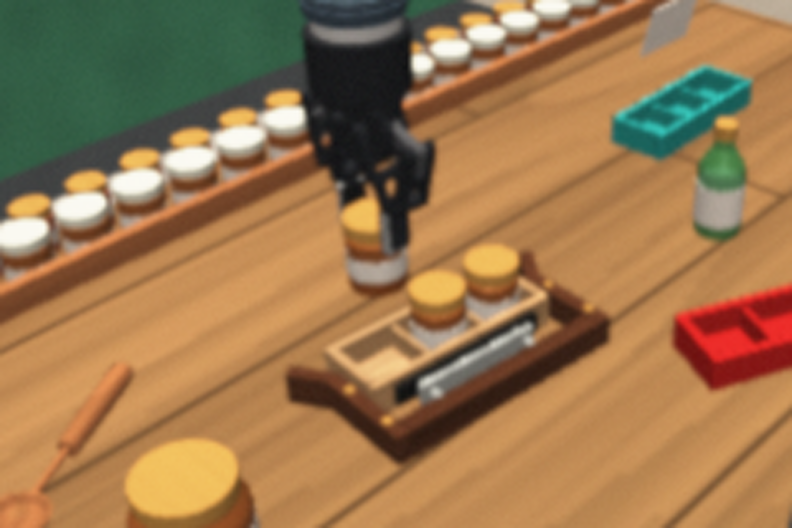

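Run:
```python
from h import *
import pickle
np.set_printoptions(precision=1,suppress=True)
i=pickle.load(open("pics/w15.pkl","rb"))[0]
P=plane(i,[((x+.5)*.64-.5,(y+.5)*.64-.5) for x,y in[(332,233),(478,232)]],32)
m=P.mean(0)[:2];print(P,np.linalg.norm(P[0]-P[1])); a=np.radians(5.6)
print("pocket",m-35*np.array([np.sin(a),np.cos(a)]))
F=plane(i,[((x+.5)*.64-.5,(y+.5)*.64-.5) for x,y in[(401,441),(402,440)]],161);print(F)
```

```text
[[491.1 142.8  32. ]
 [559.4 136.8  32. ]] 68.63569563940176
pocket [521.8 104.9]
[[520.1 107.  161. ]
 [520.4 107.3 161. ]]
```

Emit:
{"method": "carry_out", "body": {"targets": [{"jaw": 42,"dp": [0.005,0,-0.06],"dr": [0,0,0]},{"jaw": 42,"dp": [0,0,-0.08],"dr": [0,0,0]},{"jaw": 42,"dp": [0,0,-0.06],"dr": [0,0,0]},{"jaw": 42,"dp": [0,0,-0.02],"dr": [0,0,0]},{"jaw": 42,"dp": [0,0,0],"dr": [0,0,0]},{"jaw": 42,"dp": [0,0,0],"dr": [0,0,0]}]}}

```text
t: 23.02
ee_pos: [522.2, 105.9, 102.9]
ee_rot: [[0.996, -0.095, 0.001], [-0.095, -0.996, -0.0], [0.001, -0.0, -1.0]]
force: [0.0, -0.4, -0.1]
finger_gap: 46.3
```

```bash
python3 snap.py w16
```

```text
23.025 [522.168 105.894 102.892] [ 0.033 -0.368 -0.141] [-0.013  0.16   1.952  0.     1.028  0.082] 46.34082915979765
[[ 0.996 -0.095  0.001]
 [-0.095 -0.996 -0.   ]
 [ 0.001 -0.    -1.   ]]
```

View pics/w16_b.png

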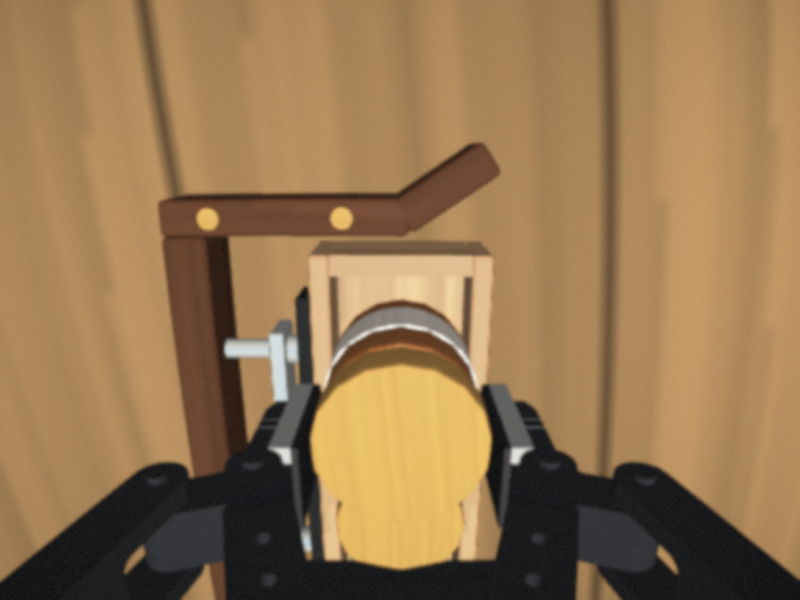

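The jar is centred on the tray's width (310–492, mid 401). Lowering it.

Emit:
{"method": "carry_out", "body": {"targets": [{"jaw": 42,"dp": [-0.001,-0.002,-0.05],"dr": [0,0,0]},{"jaw": 42,"dp": [0,0,-0.04],"dr": [0,0,0]},{"jaw": 42,"dp": [0,0,-0.03],"dr": [0,0,0]},{"jaw": 42,"dp": [0,0,-0.02],"dr": [0,0,0]},{"jaw": 42,"dp": [0,0,0],"dr": [0,0,0]},{"jaw": 42,"dp": [0,0,0],"dr": [0,0,0]}]}}

```text
t: 23.82
ee_pos: [521.6, 105.4, 67.4]
ee_rot: [[0.996, -0.095, 0.001], [-0.095, -0.996, 0.0], [0.001, -0.0, -1.0]]
force: [0.6, -0.3, -0.1]
finger_gap: 46.2
```

Emit:
{"method": "carry_out", "body": {"targets": [{"jaw": 42,"dp": [0,0,-0.004],"dr": [0,0,0]},{"jaw": 42,"dp": [0,0,0],"dr": [0,0,0]}]}}

```text
t: 24.08
ee_pos: [521.4, 105.4, 66.3]
ee_rot: [[0.996, -0.095, 0.0], [-0.095, -0.996, -0.0], [0.0, -0.0, -1.0]]
force: [0.4, 0.4, -2.1]
finger_gap: 46.0
```

Emit:
{"method": "carry_out", "body": {"targets": [{"jaw": 42,"dp": [0,0,-0.004],"dr": [0,0,0]},{"jaw": 42,"dp": [0,0,-0.004],"dr": [0,0,0]}]}}

```text
t: 24.32
ee_pos: [521.3, 105.4, 64.2]
ee_rot: [[0.996, -0.095, 0.0], [-0.095, -0.996, 0.0], [0.0, -0.0, -1.0]]
force: [-0.2, -0.5, -1.6]
finger_gap: 46.3
```

Emit:
{"method": "carry_out", "body": {"targets": [{"jaw": 42,"dp": [0,0,-0.003],"dr": [0,0,0]},{"jaw": 42,"dp": [0,0,0],"dr": [0,0,0]}]}}

```text
t: 24.58
ee_pos: [521.3, 105.4, 63.3]
ee_rot: [[0.996, -0.095, -0.0], [-0.095, -0.996, 0.0], [-0.0, 0.0, -1.0]]
force: [0.3, 0.2, -0.8]
finger_gap: 46.5
```

Emit:
{"method": "carry_out", "body": {"targets": [{"jaw": 42,"dp": [0,0,-0.002],"dr": [0,0,0]},{"jaw": 42,"dp": [0,0,0],"dr": [0,0,0]}]}}

```text
t: 24.82
ee_pos: [521.3, 105.4, 62.9]
ee_rot: [[0.996, -0.094, -0.0], [-0.094, -0.996, -0.0], [-0.0, 0.0, -1.0]]
force: [-1.0, 0.1, -1.3]
finger_gap: 46.5
```

Emit:
{"method": "carry_out", "body": {"targets": [{"jaw": 42,"dp": [0,0,-0.002],"dr": [0,0,0]},{"jaw": 42,"dp": [0,0,0],"dr": [0,0,0]}]}}

```text
t: 25.08
ee_pos: [521.4, 105.4, 62.7]
ee_rot: [[0.996, -0.094, 0.0], [-0.094, -0.996, -0.0], [0.0, 0.0, -1.0]]
force: [-0.7, 0.2, 0.5]
finger_gap: 46.3
```

Emit:
{"method": "carry_out", "body": {"targets": [{"jaw": 42,"dp": [0,0,-0.002],"dr": [0,0,0]},{"jaw": 42,"dp": [0,0,0],"dr": [0,0,0]}]}}

```text
t: 25.32
ee_pos: [521.5, 105.4, 62.6]
ee_rot: [[0.996, -0.094, -0.0], [-0.094, -0.996, -0.0], [-0.0, 0.0, -1.0]]
force: [-4.1, -0.0, 6.0]
finger_gap: 46.4
```

Contact at z = 62.6, as expected. I'll ease off a touch, then open gradually.

Emit:
{"method": "carry_out", "body": {"targets": [{"jaw": 42,"dp": [0,0,0.002],"dr": [0,0,0]},{"jaw": 42,"dp": [0,0,0],"dr": [0,0,0]}]}}

```text
t: 25.58
ee_pos: [521.4, 105.4, 62.6]
ee_rot: [[0.996, -0.095, 0.0], [-0.095, -0.996, -0.0], [0.0, -0.0, -1.0]]
force: [-1.1, -0.7, 2.9]
finger_gap: 45.9
```

Emit:
{"method": "carry_out", "body": {"targets": [{"jaw": 46,"dp": [0,0,0],"dr": [0,0,0]},{"jaw": 48,"dp": [0,0,0],"dr": [0,0,0]},{"jaw": 50,"dp": [0,0,0],"dr": [0,0,0]},{"jaw": 54,"dp": [0,0,0],"dr": [0,0,0]},{"jaw": 60,"dp": [0,0,0],"dr": [0,0,0]},{"jaw": 70,"dp": [0,0,0],"dr": [0,0,0]},{"jaw": 70,"dp": [0,0,0],"dr": [0,0,0]}]}}

```text
t: 26.45
ee_pos: [521.3, 105.4, 62.4]
ee_rot: [[0.996, -0.095, -0.0], [-0.095, -0.996, 0.0], [-0.0, -0.0, -1.0]]
force: [0.0, 0.3, 0.4]
finger_gap: 70.1
```

```bash
python3 snap.py w17
```

```text
26.45 [521.305 105.384  62.42 ] [0.041 0.303 0.438] [-0.014  0.23   1.962  0.     0.95   0.081] 70.12225627162272
[[ 0.996 -0.095 -0.   ]
 [-0.095 -0.996  0.   ]
 [-0.    -0.    -1.   ]]
```

View pics/w17_b.png

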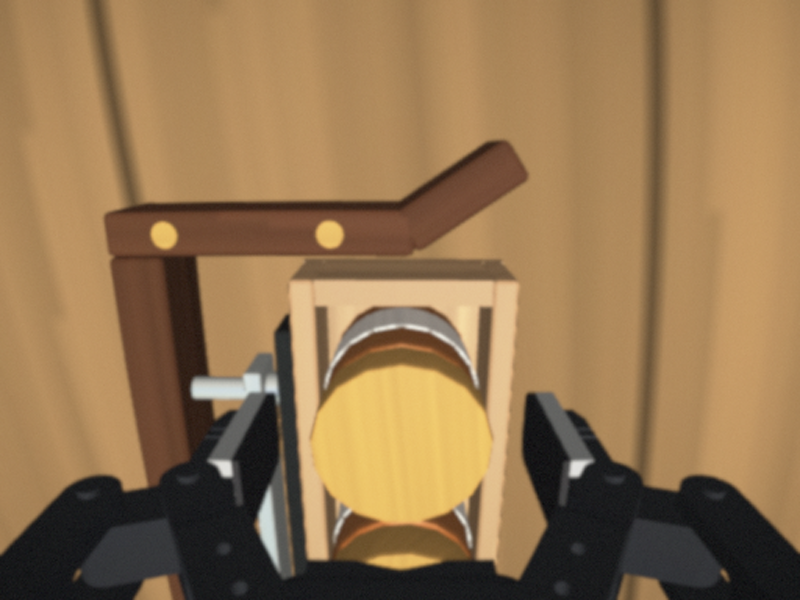

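The jar stands released in the pocket and the bar still touches the tray. I'll lift straight up and back for a final check.

Emit:
{"method": "carry_out", "body": {"targets": [{"jaw": 80,"dp": [0,0,0.04],"dr": [0,0,0]},{"jaw": 80,"dp": [0,0,0.1],"dr": [0,0,0]},{"jaw": 80,"dp": [0,0,0.2],"dr": [0,0,0]},{"jaw": 80,"dp": [0,0,0.2],"dr": [0,0,0]},{"jaw": 80,"dp": [0,-0.15,0.2],"dr": [0,0,0]},{"jaw": 80,"dp": [0,-0.2,0.12],"dr": [0,0,0]},{"jaw": 80,"dp": [0,-0.2,0],"dr": [0,0,0]},{"jaw": 80,"dp": [0,0,0],"dr": [0,0,0]},{"jaw": 80,"dp": [0,0,0],"dr": [0,0,0]}]}}

```text
t: 27.62
ee_pos: [521.1, -31.9, 277.7]
ee_rot: [[0.995, -0.095, 0.0], [-0.095, -0.995, 0.0], [0.0, -0.0, -1.0]]
force: [-0.1, 1.0, 0.3]
finger_gap: 79.9
```

```bash
python3 snap.py w18; python3 -c "
import cv2
from plant import optics
cv2.imwrite('pics/s18.png',optics.get_image('side')[:,:,::-1])"
```

```text
27.625 [521.142 -31.896 277.674] [-0.136  1.001  0.308] [-0.279 -0.081  1.854  0.     1.369 -0.184] 79.94408704682881
[[ 0.995 -0.095  0.   ]
 [-0.095 -0.995  0.   ]
 [ 0.    -0.    -1.   ]]
```

View pics/w18_b.png

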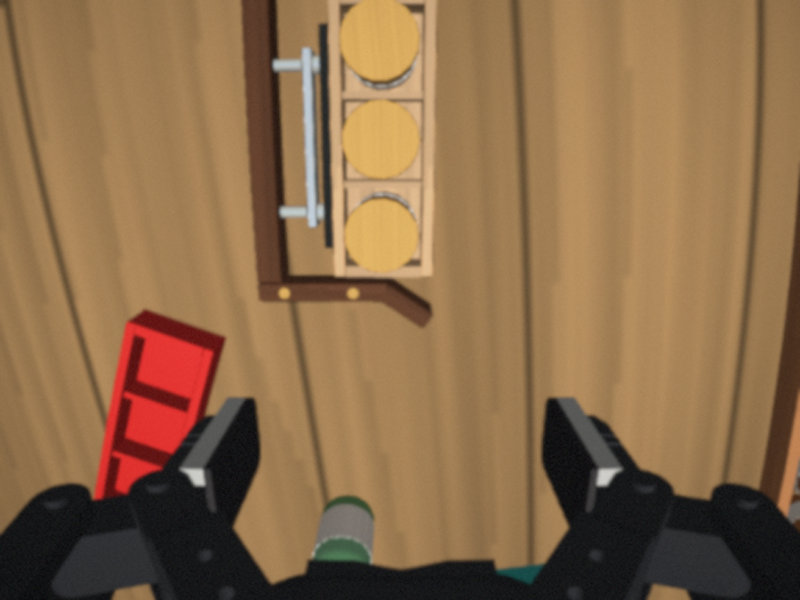

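View pics/s18.png

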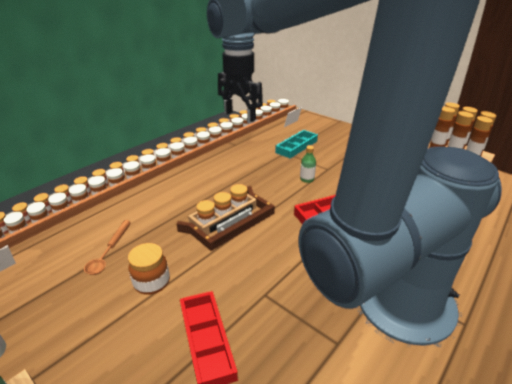

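All three jars stand in the tray, and the bystanders are where they were. One close look at the bar contact.

Run:
```python
import cv2
a=cv2.imread("pics/w18.png")[0:190,160:285]
cv2.imwrite("pics/c18.png",cv2.resize(a,None,fx=3.1,fy=3.1,interpolation=cv2.INTER_CUBIC))
```

```text
(no output)
```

View pics/c18.png

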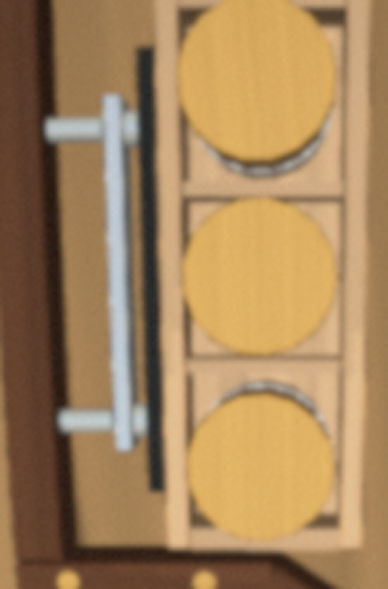

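Run:
```python
from h import *
import pickle
np.set_printoptions(precision=1,suppress=True)
im=cv2.imread("pics/w18.png")
for y in(40,70,100,130,150): print(y,[(x,int(im[y,x].mean())) for x in range(198,224)])
im=cv2.imread("pics/w10.png")
for x in(200,250,300): print("w10",x,[(y,int(im[y,x].mean())) for y in range(156,180)])
i=pickle.load(open("pics/w18.pkl","rb"))[0]
print(ray(i,[(256,192)])[0])
print(plane(i,[(212,100),(214,100)],32))
```

```text
40 [(198, 183), (199, 172), (200, 180), (201, 191), (202, 193), (203, 173), (204, 124), (205, 70), (206, 45), (207, 40), (208, 44), (209, 66), (210, 107), (211, 148), (212, 164), (213, 168), (214, 172), (215, 169), (216, 158), (217, 134), (218, 100), (219, 89), (220, 107), (221, 131), (222, 147), (223, 156)]
70 [(198, 190), (199, 163), (200, 120), (201, 94), (202, 102), (203, 115), (204, 104), (205, 78), (206, 53), (207, 43), (208, 42), (209, 48), (210, 81), (211, 124), (212, 157), (213, 170), (214, 170), (215, 171), (216, 168), (217, 151), (218, 119), (219, 90), (220, 106), (221, 142), (222, 167), (223, 175)]
100 [(198, 199), (199, 193), (200, 166), (201, 127), (202, 99), (203, 103), (204, 112), (205, 100), (206, 75), (207, 52), (208, 43), (209, 44), (210, 49), (211, 90), (212, 135), (213, 162), (214, 171), (215, 170), (216, 172), (217, 170), (218, 154), (219, 112), (220, 92), (221, 124), (222, 151), (223, 164)]
130 [(198, 202), (199, 203), (200, 200), (201, 179), (202, 136), (203, 124), (204, 135), (205, 137), (206, 123), (207, 86), (208, 49), (209, 42), (210, 43), (211, 59), (212,
[... 686 characters left out ...]
137), (176, 141), (177, 140), (178, 142), (179, 145)]
w10 250 [(156, 173), (157, 175), (158, 176), (159, 174), (160, 176), (161, 175), (162, 175), (163, 175), (164, 171), (165, 172), (166, 176), (167, 171), (168, 145), (169, 95), (170, 53), (171, 45), (172, 54), (173, 78), (174, 97), (175, 100), (176, 101), (177, 115), (178, 153), (179, 196)]
w10 300 [(156, 171), (157, 173), (158, 171), (159, 162), (160, 146), (161, 138), (162, 158), (163, 184), (164, 193), (165, 196), (166, 196), (167, 188), (168, 162), (169, 109), (170, 61), (171, 48), (172, 58), (173, 94), (174, 145), (175, 185), (176, 195), (177, 187), (178, 179), (179, 198)]
[527.6  42.  401.3]
[[480.8  39.8  32. ]
 [482.9  39.6  32. ]]
```

```bash
python3 -c "
from plant import arm
print(arm.close_job()); print(arm.get_obs()['t'])"
```

```text
the job is handed in; nothing more can be done
None
the job is handed in; nothing more can be done
```

The tray is home against the stop bar, the small jar stands upright in its empty pocket, and I handed the job in at about 27.7 s.

- **Tray:** I dragged it by its far wall with both fingertips (jaws half open) and squared it to the dock on the way in. It met the bar with about 2.5 N of drag. I pushed to 11.5–12.5 N at the wrist and held that for about half a second, which is roughly 9–10 N on the bar. Then I backed off slowly until the force read zero.
- **Jar:** I gripped it by its top with the jaws along the dock's x axis, away from the neighbouring stock jar. I set it down until the floor was felt at the expected height, eased off and opened the jaws.

**Last checks:**
- The tray is square in the dock (5.6–5.8° against the dock's 5.5°) and in line with it. The pictures show no gap at the bar, though they could not show one under about 1 mm.
- All three jars stand in their pockets, the gripper touches nothing, and the oil bottle, honey pot and spoon look unmoved.

**Readings that disagreed or stood out:**
- When I first pressed on the bar, the wrist force reached about -4 N vertically, meaning the fingers were dragging the tray's wall upwards. I lowered the tool slightly to cancel it.
- When the jar touched the pocket floor there was a brief 6 N downwards and 4 N sideways. I eased off, and the tray had not visibly moved afterwards.
- One close-up first put the jar about 4 mm off in y because the shaded side of the lid was counted in. Measured on the lid's bright top alone, it agreed with the earlier views.

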